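# Put a fresh jar into the topping station and take its lid off

## Task

Take the closed square glass jar of hazelnuts out of the grey crate and lower it, upright and without dropping it, into the free well of the steel topping station, where the square well keeps it from turning. Then twist its tight lid anticlockwise until the threads come free, turn no further, and lift the lid straight up, leaving the jar standing in the well. Finish while still holding the lid: gripped, level and still, right over the open jar with its lower edge about 2 cm above the rim; leave everything else where it is.

Things in the scene. Friction and masses are not known exactly. Their poses are not given: they have to be found in the camera images.
- jar_mid (a point): The jar to open, the only square one: clear glass, hazelnuts, about 0.34 kg. Glass body 58 x 58 mm (x, y square to its sides) and 60 mm high, then a round neck. This point is on its axis (z), 30 mm above its foot. It stands in one quarter of the crate, turned any way. It is the tallest there: all else and the crate end 67 mm above the table or lower, so nothing is beside the lid.
- jar_rim (a point): Centre of the jar's rim (round mouth, 48 mm across), on the jar's axis 88 mm above its foot. The closed lid's skirt reaches 13 mm down over it, so the lid is clear once raised more than 13 mm from closed.
- lid_mid (a point): Centre of the jar's round metal lid, 62 mm across, 18 mm high, smooth; 84 mm above the jar's foot when closed; z up. The jar can be carried by it, gripped in any direction with 30 to 50 N. Anticlockwise (from above) 0.3 to 0.5 N m breaks it loose; it rises 1 mm and is free at 50 degrees of turn relative to the jar, then the seal lifts it 1 mm or so.
- lid_edge (a point): A point 25 mm from the lid's axis along the lid's x, at mid-height; on the jar's +x side while closed, so it tells how far the lid has turned relative to the jar (nothing marks it). The lid turns freely from 50 to 90 degrees; at 94 its three lugs hit the ends of the next threads. Clockwise it is at a stop.
- free_well (a point): Centre of the floor of the free well, 4 mm above the table; x, y square to its sides. It is the empty one, with a dark perforated floor, any of the station's three. Well 66 x 66 mm, 41 mm deep, edges bevelled 5 mm. The jar fits in any of its four directions, with 4 mm play to each side; it can turn 9 degrees either way from square before the walls stop it.
- station: The topping station: a fixed low steel housing, 110 x 276 x 45 mm, with three square wells 88 mm apart along its length (y). Origin at the centre of its underside, on the table.
- crate: The grey plastic crate, fixed, 250 x 230 mm outside, 60 mm high, walls and floor 5 mm; origin at the centre of its underside.
- round_jar: Bystander in the crate: round amber jar, 62 mm across, 60 mm high; origin at the centre of its foot. Leave alone.
- tin: Bystander in the crate: round metal tin, 56 mm across, 50 mm high; origin at the centre of its foot. Leave alone.
- cutter: Bystander in the crate: steel pastry ring, 68 mm across, 35 mm high, lying flat; origin at the centre of its underside. Leave alone.
- pot_a: Bystander in a well of the station: square open steel pot, 56 x 56 mm, 56 mm high, top 60 mm above the table; origin at the centre of its foot. Leave alone.
- pot_b: Bystander in another well of the station: the same pot, 56 x 56 mm, 56 mm high, top 60 mm above the table; origin at the centre of its foot. Leave alone.
- cup: Bystander on the table beyond the task's things: steel mug, 80 mm across, 85 mm high; origin at the centre of its foot. Leave alone.
- scraper: Bystander on the table between the robot and the task: flat bench scraper, about 100 x 150 mm, 14 mm high, with a wooden grip; origin under its middle. Leave alone.
- spatula: Bystander on the table beyond the station: a spatula lying flat; origin under its middle. Leave alone.

How it is judged:
By the outcome, as a careful person would: the job done as asked, in the order asked, and still so for the second after the job is handed in, while the arm keeps its last pose, push and grip.
It also fails if it takes over 48 s, if anything falls off the work surface, if the arm or the gripper's body presses on something with over 40 N, if the wrist force passes 120 N, or if a joint passes its speed limit or range.

## Robot

A 6-joint arm with a two-finger parallel gripper is mounted at the origin on the work surface. World frame = base frame: x ahead of the robot, y to its left, z up, the work surface at z = 0. Lengths are in m, angles in rad, forces in N, time in s.
With the tool pointing down it reaches from about 0.35 to 0.775 m from the base axis. Payload 5.5 kg.
Tool frame: the origin (TCP) lies on the centre line of the jaws, within the pads' length; the fingertips stand 11 mm ahead of it and the grasp point (between the pads) lies 8 mm behind it (env.nose_length is the distance from the TCP to the fingertips, in m); x points along the fingers, z is the direction in which the jaws open and shut, and the axes are right-handed (so a half turn about x gives the same grasp; the last joint's range is limited). The gripper opens to 85 mm and grips with 20 to 120 N. Pads are 22 mm wide; open, the fingers measure 114 mm over their backs; the gripper's body (76 mm by 85 mm) begins 54 mm behind the grasp point. The pads swing forward as they close: fully open they stand 13 mm farther back than shut.
Start: joints at [-1.389, 0.313, 0.046, 1.304, 0, 1.431], TCP at [0.182, -0.546, 0.242] pointing down, gripper open.
Joint ranges: [-2.76, 2.76], [-0.86, 1.69], [-1.03, 1.26], [-2.2, 2.34], [-1.47, 1.5], [-3.14, 3.14]. Speed limits (rad/s): [2.57, 2.57, 3.14, 3.14, 3.14, 3.14].

## Interface

Orientations are given as a unit quaternion [w, x, y, z].
In Python, from workcell import env gives the robot as it stands. The module is installed in compiled form; this text tells all that it offers.
- The arm moves only by the tool step_arm, never from a script. Its argument "moves" is a list that holds one entry, the list of rows, each a list of 7 numbers: the turn, a rotation vector about the tool's x, y, z in rad, then the shift along the tool's x, y, z in m, then the opening, from 0 (shut) to 1 (fully open). In form: [[[rx, ry, rz, tx, ty, tz, grip], ...]]. A call has 1 to 12 rows; each row is the pose to reach, as a shift and turn from the pose measured when the call began, along the tool's axes at that moment; what a row does not reach only later rows make up. A row lasts 1/10 s, in which the tool goes at most 50 mm and 8.59 degrees, less where a joint would pass 70% of its speed; a pose out of reach is approached as far as the arm can. A call with a gripper value outside its range is refused whole. The fingers move at their own pace and stop on an object; "force" is the grip in N (left out, the last holds). Time passes only in rows, so rows that repeat a pose let the fingers close. It gives the time, the measured TCP pose, the force and the opening at its end, in the units of the state.
- env.get_state(): the state, without advancing time (a new reading comes with each control period).
- env.read_camera(name): name is "scene" or "side" or "wrist"; returns (picture, depth): 480x640x3 uint8, red, green, blue; 480x640 float32, m along the optical axis (not along the pixel's ray), 0 where there is no reading.
- env.get_calibration(name): a dict with "mtx" (3x3 intrinsics, pixels), "camera_from_world" (4x4, takes a point from world to camera coordinates); the wrist camera has in their place "T_tool_cam" (4x4, takes a point from camera to tool coordinates, whose origin is the TCP and whose axes are the tool frame's). Camera axes: x right, y down, z forward; pixel columns grow to the right and rows downward; lengths in m; the calibration is good to about 2 mm. The wrist camera is an equidistant fisheye: a pixel r from the principal point sees the ray r / f radians off the axis. A picture is of the moment at which its call begins: read the wrist's pose just before it. get_calibration takes no time and is no camera call.
- env.hand_in(): hands the job in, once; it reports no verdict.
Trained networks look in the newest picture that a camera, given by its name, has taken for a name from the list of things; names that differ only in an ending like _2 or _b are one class to them, and where a whole thing is asked for, a point or a joint stands for the part that bears it (a point fixed in the world has none). Each returns a list of dicts, best first, with "confidence" (0 to 1); they miss things now and then, are a little off and sometimes report something else, mostly with a low value. They report only what shows in the picture. A call takes as long as a camera call.
- env.boxes_of(camera, thing): "uv" ([column, row] in pixels, amid what is visible of it).
- env.silhouettes(camera, thing): "mask" (480x640 bool, what is visible of it) and "uv" ([column, row] in pixels, amid what is visible of it).
The state is a dict: "clock": time; "joint_pos": joint angles; "qvel": joint speeds; "tau": joint torques, N m; "tcp_pos": TCP position; "orientation": TCP orientation; "wrist_force": force on the tool from outside, world axes, zero at the start; "ft_torque": the same for the moment, N m; "finger_gap": finger opening in m.
Only numpy, scipy, OpenCV 4.12 (cv2) and the standard library are available. Lean on these libraries where they do the work, as an engineer would, in place of code of your own. Each camera call takes 0.05 s, during which the arm holds its last target.

## Working session

There is one attempt and no reset: what is moved stays moved. The work goes in short steps, Python scripts to look and compute and a tool call to move; the robot and the scene stay as the last step left them, time stands still between calls to the robot, and variables do not carry over. Pictures are saved under pics/ and viewed, and the job is handed in when it is done.

Besides the shell and the picture viewer there is one more tool, called after ">>>" as name([rows], argument=value, ...), one row to a line, values as JSON. step_arm: Moves the arm, as the interface text tells. Its arguments: {"type":"object","properties":{"moves":{"type":"array","items":{"type":"array","items":{"type":"array","items":{"type":"number"}}}},"force":{"type":"number"}},"required":["moves"]}

```bash
mkdir -p pics; python3 - <<'E'
from workcell import env
import cv2,numpy as np
s=env.get_state(); print({k:np.round(v,4) for k,v in s.items()}, env.nose_length)
for n in ["scene","side","wrist"]:
    p,d=env.read_camera(n); cv2.imwrite(f"pics/{n}0.png",p[:,:,::-1]); c=env.get_calibration(n)
    print(n,{k:np.round(v,4).tolist() for k,v in c.items()})
    np.save(f"{n}d.npy",d)
    for t in ["lid_mid","jar_mid","free_well","crate"]:
        r=env.boxes_of(n,t); print(t,[(np.round(x["uv"],1).tolist(),round(x["confidence"],2)) for x in r[:4]])
E
```

```text
{'clock': np.float64(0.0), 'joint_pos': array([-1.3886,  0.314 ,  0.045 ,  1.3036,  0.    ,  1.4312]), 'qvel': array([-0.0011, -0.0011,  0.001 ,  0.0007, -0.0031, -0.0007]), 'tau': array([ 5.00000e-04, -4.80629e+01,  2.98531e+01,  1.95000e-02,
       -2.00000e-04,  0.00000e+00]), 'tcp_pos': array([ 0.1818, -0.545 ,  0.2414]), 'orientation': array([ 0.5732,  0.4139,  0.5741, -0.413 ]), 'wrist_force': array([-0.0521,  0.3826, -1.5245]), 'ft_torque': array([-0.0485, -0.042 ,  0.0304]), 'finger_gap': np.float64(0.0851)} 0.011
scene {'mtx': [[526.0671, 0.0, 321.314], [0.0, 526.0671, 240.0146], [0.0, 0.0, 1.0]], 'camera_from_world': [[-0.0137, 0.9999, 0.0052, 0.0058], [0.5879, 0.0123, -0.8088, -0.2734], [-0.8088, -0.008, -0.588, 1.4752], [0.0, 0.0, 0.0, 1.0]]}
lid_mid [([391.1, 239.5], 0.42)]
jar_mid [([202.1, 237.5], 0.95), ([440.1, 264.0], 0.18)]
free_well [([313.5, 337.9], 0.75), ([428.8, 259.1], 0.61)]
crate [([215.6, 268.7], 0.96)]
side {'mtx': [[519.5438, 0.0, 326.1196], [0.0, 519.5438, 232.3706], [0.0, 0.0, 1.0]], 'camera_from_world': [[-0.9063, -0.4226, -0.0069, 0.5408], [-0.3146, 0.6856, -0.6565, 0.2388], [0.2822, -0.5928, -0.7543, 0.8883], [0.0, 0.0, 0.0, 1.0]]}
lid_mid [([421.3, 165.0], 0.92), ([329.2, 311.4], 0.72)]
jar_mid [([416.9, 187.8], 0.71)]
free_well [([296.4, 351.1], 0.79), ([394.6, 212.1], 0.6), ([374.5, 170.2], 0.39)]
crate [([379.4, 198.2], 0.85)]
wrist {'mtx': [[371.6483, 0.0, 322.8009], [0.0, 371.6483, 243.3762], [0.0, 0.0, 1.0]], 'T_tool_cam': [[-0.0003, -0.2689, 0.9632, -0.1308], [0.0001, -0.9632, -0.2689, 0.0686], [1.0, 0.0, 0.0004, -0.0002], [0.0, 0.0, 0.0, 1.0]]}
lid_mid []
jar_mid []
free_well []
crate []
```

View pics/scene0.png

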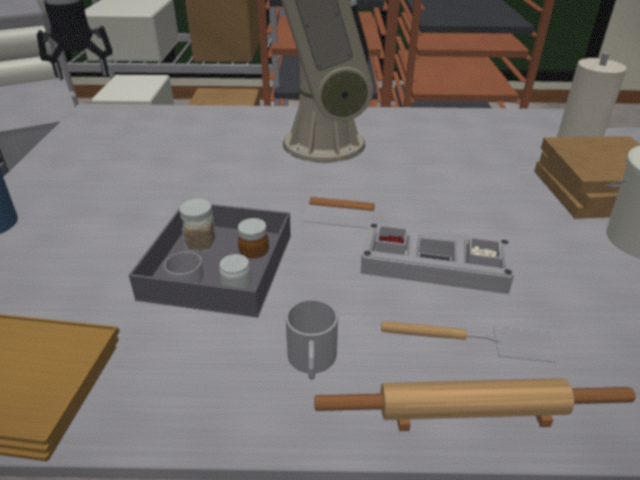

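View pics/side0.png

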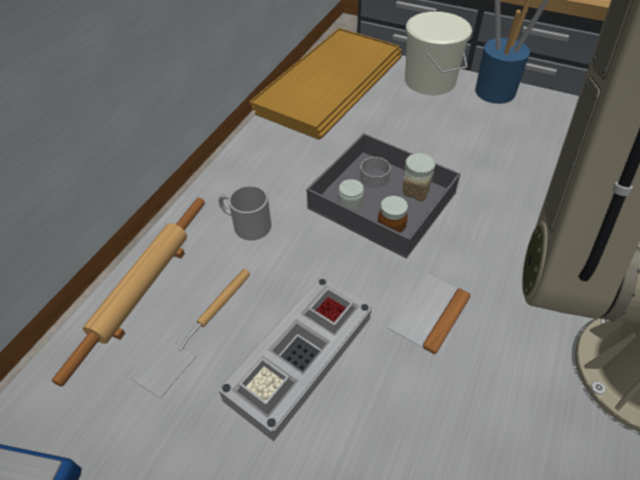

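The jar is in the crate, with its lid top near scene (197,207) and side (420,163). The free well is the middle one, at scene (436,250) and side (298,352).

```bash
cat > h.py <<'E'
from workcell import env
import cv2,numpy as np
from scipy.spatial.transform import Rotation as R
def w2c(n): return env.get_calibration(n)["camera_from_world"]
def ray(n,uv):
    c=env.get_calibration(n);K=c["mtx"];T=np.linalg.inv(c["camera_from_world"])
    d=np.array([(uv[0]-K[0,2])/K[0,0],(uv[1]-K[1,2])/K[1,1],1]); return T[:3,3],T[:3,:3]@d
def atz(n,uv,z):
    o,d=ray(n,uv); return o+d*(z-o[2])/d[2]
def cloud(n,depth):
    c=env.get_calibration(n);K=c["mtx"];T=np.linalg.inv(c["camera_from_world"])
    v,u=np.mgrid[:480,:640]; P=np.stack([(u-K[0,2])/K[0,0]*depth,(v-K[1,2])/K[1,1]*depth,depth],-1)
    return P@T[:3,:3].T+T[:3,3]
def proj(n,p):
    c=env.get_calibration(n); q=c["camera_from_world"]@np.r_[p,1]; r=c["mtx"]@q[:3]; return r[:2]/r[2]
def tool():
    s=env.get_state();q=s["orientation"];T=np.eye(4);T[:3,:3]=R.from_quat(q,scalar_first=True).as_matrix();T[:3,3]=s["tcp_pos"];return T
def wray(uv,T):
    c=env.get_calibration("wrist");K=c["mtx"];W=T@c["T_tool_cam"]
    a=np.array([uv[0]-K[0,2],uv[1]-K[1,2]]);r=np.hypot(*a);th=r/K[0,0]
    d=np.r_[a/max(r,1e-9)*np.sin(th),np.cos(th)]; return W[:3,3],W[:3,:3]@d
def watz(uv,T,z):
    o,d=wray(uv,T); return o+d*(z-o[2])/d[2]
def wproj(p,T):
    c=env.get_calibration("wrist");K=c["mtx"];W=np.linalg.inv(T@c["T_tool_cam"])
    q=W[:3,:3]@np.asarray(p)+W[:3,3]; th=np.arctan2(np.hypot(q[0],q[1]),q[2]); e=q[:2]/np.hypot(q[0],q[1])
    return K[:2,2]+K[0,0]*th*e
E
python3 - <<'E'
from h import *
for n,uvs in [("scene",[(197,206)]),("side",[(420,162)])]:
    for uv in uvs: print(n,"lid top",atz(n,uv,.098))
print("well scene",atz("scene",(436,251),.02),"side",atz("side",(299,352),.004))
for n in ["scene","side"]:
    d=np.load(n+"d.npy");P=cloud(n,d)
    z=P[...,2]; 
    m=(z>.085)&(z<.105)&(P[...,1]<-.1)&(P[...,0]>.3)&(P[...,0]<.6); m&=(P[...,1]>-.4)
    q=P[m]; print(n,len(q),q.mean(0) if len(q) else 0,np.percentile(q,[2,50,98],axis=0) if len(q) else 0)
    t=m&(z>.092); q=P[t]; print('top',len(q), (q.max(0)+q.min(0))/2)
    # station: z ~.045
    m=(z>.03)&(z<.05)&(P[...,1]>.05)&(P[...,1]<.5)&(P[...,0]>.3)&(P[...,0]<.8)
    q=P[m][:,:2].astype(np.float32); r=cv2.minAreaRect(q); print("station",r)
T=tool();print(T.round(3))
E
```

```text
scene lid top [ 0.49252453 -0.2409638   0.098     ]
side lid top [ 0.49155389 -0.24593188  0.098     ]
well scene [0.52460873 0.22739316 0.02      ] side [0.54933537 0.21439356 0.004     ]
scene 550 [ 0.49779193 -0.2433783   0.09429636] [[ 0.465471   -0.27185698  0.08585087]
 [ 0.49899354 -0.24290455  0.09526216]
 [ 0.52247519 -0.21557806  0.09741471]]
top 455 [ 0.49186198 -0.24480457  0.09540728]
station ((0.5457925796508789, 0.22247877717018127), (0.27698835730552673, 0.12107858061790466), 79.01583099365234)
side 558 [ 0.48964481 -0.24074253  0.09612562] [[ 0.46212329 -0.27274303  0.08636661]
 [ 0.48934836 -0.2400213   0.09707441]
 [ 0.51785418 -0.21548963  0.09992193]]
top 487 [ 0.49059905 -0.24567613  0.09680931]
station ((0.5427305102348328, 0.22121496498584747), (0.277938574552536, 0.11744289845228195), 78.51139831542969)
[[ 0.     0.949  0.316  0.182]
 [-0.     0.316 -0.949 -0.546]
 [-1.    -0.     0.     0.242]
 [ 0.     0.     0.     1.   ]]
```

View pics/wrist0.png

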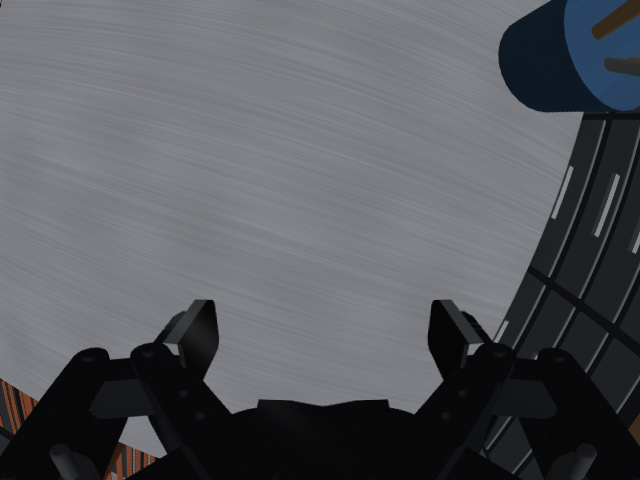

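>>> step_arm([
  [[-0.927,0,0,0,0.364,-0.155,1],[-0.927,0,0,0,0.364,-0.155,1],[-0.927,0,0,0,0.364,-0.155,1],[-0.927,0,0,0,0.364,-0.155,1],[-0.927,0,0,0,0.364,-0.155,1],[-0.927,0,0,0,0.364,-0.155,1],[-0.927,0,0,0,0.364,-0.155,1],[-0.927,0,0,0,0.364,-0.155,1],[-0.927,0,0,0,0.364,-0.155,1],[-0.927,0,0,0,0.364,-0.155,1],[-0.927,0,0,0,0.364,-0.155,1]],
])

```text
clock: 1.85
tcp_pos: [0.4776, -0.2839, 0.2423]
orientation: [0.698, 0.113, 0.698, -0.114]
wrist_force: [-0.6, -0.2, 0.4]
finger_gap: 0.0853
```

```bash
python3 - <<'E'
from h import *
s=env.get_state(); print(s["clock"],s["joint_pos"].round(3),s["tcp_pos"],abs(s["qvel"]).max(),s["wrist_force"].round(2))
T=tool();print(T.round(3)); np.save("T1.npy",T)
p,d=env.read_camera("wrist"); cv2.imwrite("pics/w1.png",p[:,:,::-1]);np.save("w1d.npy",d); np.save("w1.npy",p)
for t in ["lid_mid","jar_mid","lid_edge","jar_rim"]:
    for x in env.silhouettes("wrist",t)[:2]:
        m=x["mask"]; print(t,x["uv"],x["confidence"],m.sum())
print(wproj([.491,-.245,.098],T))
E
```

```text
1.85 [-0.681  0.275 -0.006  1.29  -0.     1.213] [ 0.47759802 -0.28389066  0.24225576] 0.0230989999771368 [-0.58 -0.15  0.42]
[[-0.     0.317  0.948  0.478]
 [-0.     0.948 -0.317 -0.284]
 [-1.    -0.    -0.     0.242]
 [ 0.     0.     0.     1.   ]]
lid_mid [325.0, 181.1] 0.81 5322
jar_mid [334.4, 140.0] 0.62 235
lid_edge [326.4, 179.9] 0.83 5221
jar_rim [332.3, 139.1] 0.75 205
[322.9258418  178.95552238]
```

View pics/w1.png

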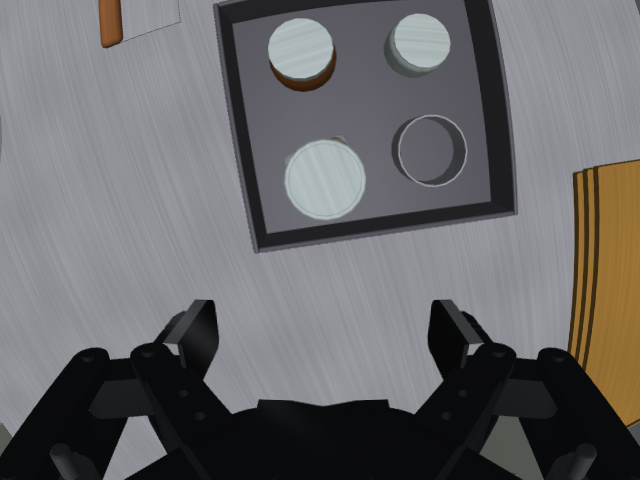

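```bash
python3 - <<'E'
import cv2
a=cv2.imread("pics/w1.png")[110:240,260:400]; b=cv2.imread("pics/scene0.png")[190:260,165:235];c=cv2.imread("pics/side0.png")[145:215,385:455]
a=cv2.resize(a,(400,371),interpolation=cv2.INTER_CUBIC)
import numpy as np
b=cv2.resize(b,(371,371),interpolation=cv2.INTER_CUBIC);c=cv2.resize(c,(371,371),interpolation=cv2.INTER_CUBIC)
cv2.imwrite("pics/crop1.png",cv2.resize(np.hstack([a,b,c]),(800,260)))
cv2.imwrite("pics/crop2.png",np.hstack([b,c]))
cv2.imwrite("pics/crop3.png",a)
E
```

```text
(no output)
```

View pics/crop3.png

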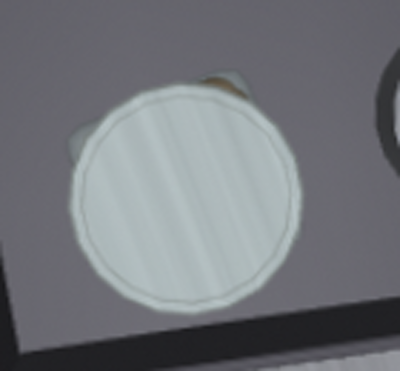

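View pics/crop2.png

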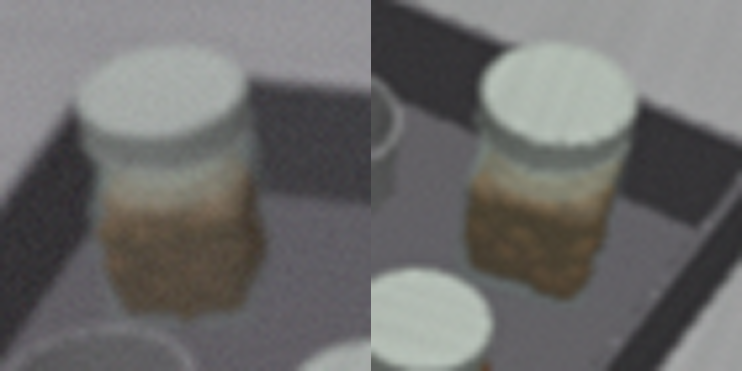

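>>> step_arm([
  [[0,0,0,0.02,0.05,0,1],[0,0,0,0.042,0.1,0,1],[0,0,0,0.042,0.121,0,1],[0,0,0,0.042,0.121,0,1],[0,0,0,0.042,0.121,0,1]],
])

```text
clock: 2.6
tcp_pos: [0.5159, -0.1699, 0.2005]
orientation: [0.698, 0.114, 0.698, -0.114]
wrist_force: [0.2, -0.5, 0.4]
finger_gap: 0.0855
```

```bash
python3 - <<'E'
from h import *
s=env.get_state(); print(s["clock"],s["joint_pos"].round(3),s["tcp_pos"],abs(s["qvel"]).max())
T=tool(); np.save("T2.npy",T)
p,d=env.read_camera("wrist"); cv2.imwrite("pics/w2.png",p[:,:,::-1]);np.save("w2d.npy",d); np.save("w2.npy",p)
for t in ["lid_mid","jar_mid"]:
    for x in env.silhouettes("wrist",t)[:2]:
        m=x["mask"]; print(t,x["uv"],x["confidence"],m.sum()); np.save("m_"+t+".npy",m)
a=cv2.resize(p[230:410,220:420,::-1],(667,600),interpolation=cv2.INTER_CUBIC); cv2.imwrite("pics/w2c.png",a)
E
```

```text
2.6 [-4.660e-01  2.670e-01 -1.200e-01  1.183e+00 -1.000e-03  1.429e+00] [ 0.5158679  -0.16987252  0.20053017] 0.02619380876681863
lid_mid [323.1, 346.0] 0.68 5261
jar_mid [324.1, 294.7] 0.93 2481
```

View pics/w2c.png

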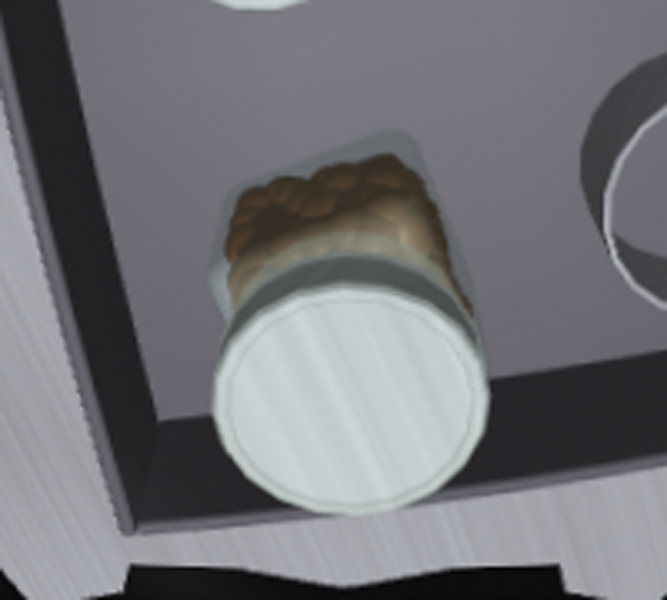

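```bash
python3 - <<'E'
from h import *
T=np.load("T2.npy")
f=lambda x,y:(220+x*.3,230+y*.3)
e=[watz(f(*q),T,.005) for q in [(245,180),(392,133)]]; d=e[1]-e[0]; print(e,np.degrees(np.arctan2(d[1],d[0])))
e=[watz(f(*q),T,.005) for q in [(425,150),(487,330)]]; d=e[1]-e[0]; print("z5",np.degrees(np.arctan2(d[1],d[0])))
m=np.load("m_lid_mid.npy").astype(np.uint8); mj=np.load("m_jar_mid.npy")
# lid: 62mm circle at z .098 (foot .005+.093)
def circ(c,r,z): return np.array([wproj([c[0]+r*np.cos(a),c[1]+r*np.sin(a),z],T) for a in np.linspace(0,6.283,60)])
def fill(img,pts): cv2.fillConvexPoly(img,cv2.convexHull(np.round(pts*16).astype(np.int32).reshape(-1,1,2)),1,shift=4)
def lidm(c):
    i=np.zeros((480,640),np.uint8); fill(i,np.vstack([circ(c,.031,.098),circ(c,.031,.080)])); return i
def sq(c,th,z,h=.029,r=.007):
    P=[]
    for k in range(4):
        a=th+k*np.pi/2; u=np.array([np.cos(a),np.sin(a)]);v=np.array([-u[1],u[0]])
        cc=np.array(c)+(h-r)*(u+v)
        for b in np.linspace(0,np.pi/2,5): P.append(wproj([*(cc+r*(u*np.cos(b)+v*np.sin(b))),z],T))
    return np.array(P)
from scipy.optimize import minimize
# fit lid position jointly with yaw using union mask
best=[]
u=((m>0)|mj).astype(np.uint8)
def full(c,th):
    i=lidm(c); fill(i,np.vstack([sq(c,th,.005),sq(c,th,.065)])); fill(i,np.vstack([circ(c,.024,.065),circ(c,.024,.08)])); return i
def cost(p): 
    i=full(p[:2],p[2]); return (i!=u).sum()
for th0 in np.radians(np.arange(0,90,7.5)):
    r=minimize(lambda q:cost([.491+q[0]*.01,-.245+q[1]*.01,th0+q[2]*.2]),[0,0,0],method="Nelder-Mead",options=dict(initial_simplex=[[0,0,0],[.4,0,0],[0,.4,0],[0,0,.5]]))
    best.append((r.fun,.491+r.x[0]*.01,-.245+r.x[1]*.01,np.degrees(th0+r.x[2]*.2)))
best.sort(); print(np.round(best[:4],4),u.sum())
def cl(c): return (lidm(c)!=m).sum()
r=minimize(lambda q:cl([.491+q[0]*.01,-.245+q[1]*.01]),[0,0],method="Nelder-Mead",options=dict(initial_simplex=[[0,0],[.4,0],[0,.4]])); print("lid",r.fun,.491+r.x[0]*.01,-.245+r.x[1]*.01)
b=best[0]; img=cv2.imread("pics/w2.png"); i=full(b[1:3],np.radians(b[3])); cs,_=cv2.findContours(i,0,1); big=cv2.resize(img,None,fx=4,fy=4)
for z in(.005,.065): cv2.polylines(big,[np.int32(sq(b[1:3],np.radians(b[3]),z)*4+2)],True,(0,0,255),1)
for z in(.08,.098): cv2.polylines(big,[np.int32(circ(b[1:3],.031,z)*4+2)],True,(0,255,0),1)
cv2.imwrite("pics/fit2.png",big[4*240:4*390,4*230:4*420])
E
```

```text
[array([ 0.47005809, -0.22067914,  0.005     ]), array([ 0.51396269, -0.22039557,  0.005     ])] 0.3700551889404868
z5 -89.44652154610989Traceback (most recent call last):
  File "<stdin>", line 28, in <module>
    res = _minimize_neldermead(fun, x0, args, callback, bounds=bounds,
                               **options)
    fxr = func(xr)
    fx = function(np.copy(x), *(wrapper_args + args))
  File "<stdin>", line 28, in <lambda>
  File "<stdin>", line 26, in cost
  File "<stdin>", line 24, in full
  File "<stdin>", line 8, in circ
  File "h.py", line 25, in wproj
    c=env.get_calibration("wrist");K=c["mtx"];W=np.linalg.inv(T@c["T_tool_cam"])
ValueError: time passes only in moves, steps and waits
```

```bash
sed -i 's/^def w2c.*/from functools import lru_cache\n_gc=env.get_calibration\n@lru_cache(None)\ndef cal(n): return _gc(n)/; s/env.get_calibration(/cal(/' h.py; cat > fit.py <<'E'
from h import *
T=np.load("T2.npy")
m=np.load("m_lid_mid.npy").astype(np.uint8); mj=np.load("m_jar_mid.npy")
def circ(c,r,z): return np.array([wproj([c[0]+r*np.cos(a),c[1]+r*np.sin(a),z],T) for a in np.linspace(0,6.283,60)])
def fill(img,pts): cv2.fillConvexPoly(img,cv2.convexHull(np.round(pts*16).astype(np.int32).reshape(-1,1,2)),1,shift=4)
def lidm(c):
    i=np.zeros((480,640),np.uint8); fill(i,np.vstack([circ(c,.031,.098),circ(c,.031,.080)])); return i
def sq(c,th,z,h=.029,r=.007):
    P=[]
    for k in range(4):
        a=th+k*np.pi/2; u=np.array([np.cos(a),np.sin(a)]);v=np.array([-u[1],u[0]])
        cc=np.array(c)+(h-r)*(u+v)
        for b in np.linspace(0,np.pi/2,5): P.append(wproj([*(cc+r*(u*np.cos(b)+v*np.sin(b))),z],T))
    return np.array(P)
from scipy.optimize import minimize
best=[]
u=((m>0)|mj).astype(np.uint8)
def full(c,th):
    i=lidm(c); fill(i,np.vstack([sq(c,th,.005),sq(c,th,.065)])); fill(i,np.vstack([circ(c,.024,.065),circ(c,.024,.08)])); return i
def cost(p): 
    i=full(p[:2],p[2]); return (i!=u).sum()
for th0 in np.radians([-15,0,15,30,45]):
    r=minimize(lambda q:cost([.491+q[0]*.01,-.245+q[1]*.01,th0+q[2]*.2]),[0,0,0],method="Nelder-Mead",options=dict(initial_simplex=[[0,0,0],[.4,0,0],[0,.4,0],[0,0,.5]],maxfev=80))
    best.append((r.fun,.491+r.x[0]*.01,-.245+r.x[1]*.01,np.degrees(th0+r.x[2]*.2)))
best.sort(); print(np.round(best[:5],4),u.sum())
def cl(c): return (lidm(c)!=m).sum()
r=minimize(lambda q:cl([.491+q[0]*.01,-.245+q[1]*.01]),[0,0],method="Nelder-Mead",options=dict(initial_simplex=[[0,0],[.4,0],[0,.4]])); print("lid",r.fun,.491+r.x[0]*.01,-.245+r.x[1]*.01)
b=best[0]; img=cv2.imread("pics/w2.png"); big=cv2.resize(img,None,fx=4,fy=4)
for z in(.005,.065): cv2.polylines(big,[np.int32(sq(b[1:3],np.radians(b[3]),z)*4+2)],True,(0,0,255),1)
for z in(.08,.098): cv2.polylines(big,[np.int32(circ(b[1:3],.031,z)*4+2)],True,(0,255,0),1)
cv2.imwrite("pics/fit2.png",big[4*240:4*390,4*230:4*420])
E
python3 fit.py
```

```text
[[ 4.59000e+02  4.92600e-01 -2.45500e-01 -2.02500e-01]
 [ 4.59000e+02  4.92900e-01 -2.44800e-01 -2.21000e-02]
 [ 4.62000e+02  4.92900e-01 -2.45000e-01 -4.34000e-01]
 [ 4.65000e+02  4.92800e-01 -2.45200e-01  8.92356e+01]
 [ 4.68000e+02  4.92700e-01 -2.45400e-01  9.14000e-02]] 7710
lid 298.0 0.49168231391906736 -0.2460424461364746
```

View pics/fit2.png

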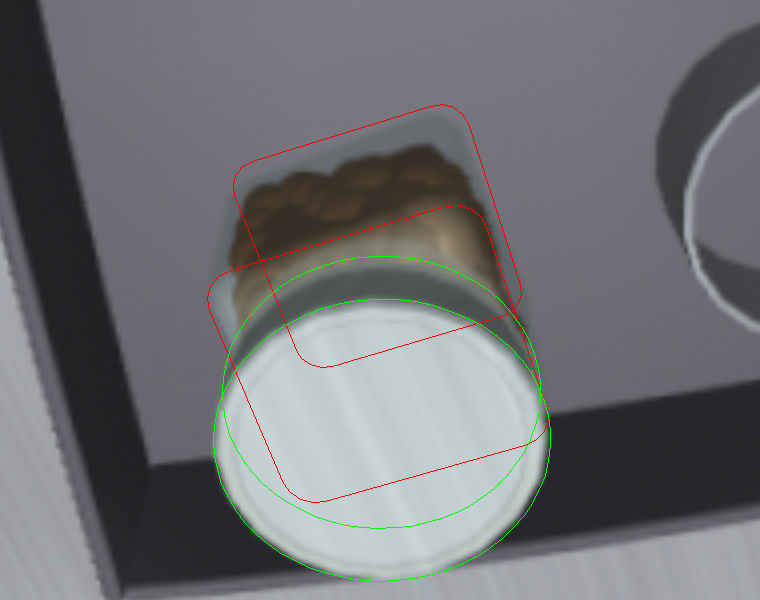

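>>> step_arm([
  [[0,0,0,0,-0.04,0.001,1],[0,0,0,0,-0.0792,0.0016,1],[0,0,0,0.03,-0.0792,0.0016,1],[0,0,0,0.06,-0.0792,0.0016,1],[0,0,0,0.09,-0.0792,0.0016,1],[0,0,0,0.11,-0.0792,0.0016,1],[0,0,0,0.1175,-0.0792,0.0016,1],[0,0,0,0.1175,-0.0792,0.0016,1],[0,0,0,0.1175,-0.0792,0.0016,1]],
])

```text
clock: 3.65
tcp_pos: [0.4927, -0.2477, 0.0845]
orientation: [0.699, 0.114, 0.697, -0.116]
wrist_force: [-1.0, -0.3, 0.5]
finger_gap: 0.0853
```

```bash
python3 - <<'E'
from h import *
s=env.get_state(); print(s["clock"],s["joint_pos"].round(3),s["tcp_pos"],abs(s["qvel"]).max(),s["wrist_force"].round(2))
p,d=env.read_camera("wrist"); cv2.imwrite("pics/w3.png",p[:,:,::-1])
E
```

```text
3.65 [-0.611  0.364 -0.286  0.918 -0.     1.286] [ 0.49268267 -0.24772436  0.08449511] 0.011674991729702175 [-0.98 -0.27  0.51]
```

View pics/w3.png

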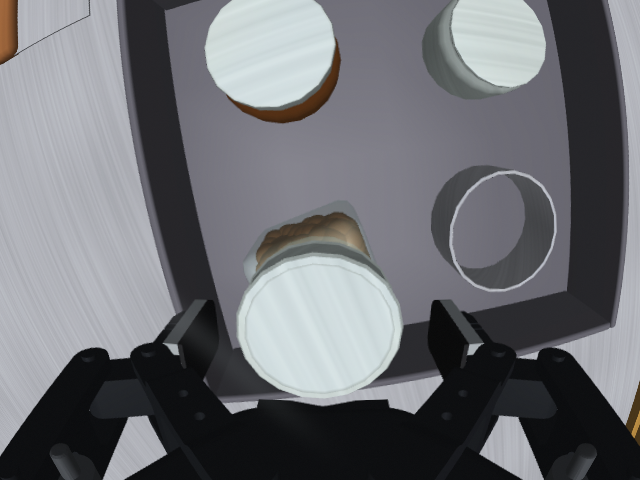

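```bash
python3 - <<'E'
from h import *
T=tool(); print(T.round(4))
T2=[wproj([.4923,-.2455,.098],T),wproj([*T[:2,3],.098],T)]; print(T2)
for a in [0,90,180,270]:
    a=np.radians(a+71.5); print(wproj([.4923+.031*np.cos(a),-.2455+.031*np.sin(a),.098],T))
E
```

```text
[[ 0.0029  0.3207  0.9472  0.493 ]
 [-0.0024  0.9472 -0.3207 -0.2477]
 [-1.     -0.0013  0.0035  0.0848]
 [ 0.      0.      0.      1.    ]]
[array([318.66434181, 333.91155595]), array([322.52104805, 338.3695832 ])]
[317.96396357 251.82037017]
[234.29395202 332.66564353]
[319.34308113 399.66687236]
[403.34714921 332.06051034]
```

>>> step_arm([
  [[0,0,0,0.003,0.003,0,1],[0,0,0,0.003,0.003,0,1],[0,0,0,0.003,0.003,0,0.5],[0,0,0,0.003,0.003,0,0.5],[0,0,0,0.003,0.003,0,0.3],[0,0,0,0.003,0.003,0,0.3],[0,0,0,0.003,0.003,0,0.3],[0,0,0,0.003,0.003,0,0.3]],
], force=45)

```text
clock: 4.5
tcp_pos: [0.4936, -0.2447, 0.0825]
orientation: [0.699, 0.114, 0.697, -0.116]
wrist_force: [-2.9, 1.3, 4.7]
finger_gap: 0.0602
```

```bash
python3 - <<'E'
from h import *
s=env.get_state(); print(s["clock"],s["joint_pos"].round(3),s["tcp_pos"],s["finger_gap"],s["wrist_force"].round(2),s["ft_torque"].round(3))
print(tool().round(4))
E
```

```text
4.5 [-6.060e-01  3.650e-01 -2.900e-01  9.120e-01 -1.000e-03  1.292e+00] [ 0.4936368  -0.24469439  0.08247005] 0.06020552909725633 [-2.86  1.32  4.69] [0.215 0.387 0.023]
[[ 0.0025  0.3207  0.9472  0.4936]
 [-0.0024  0.9472 -0.3207 -0.2447]
 [-1.     -0.0015  0.0032  0.0825]
 [ 0.      0.      0.      1.    ]]
```

>>> step_arm([
  [[0,0,0,-0.01,0,0,0.3],[0,0,0,-0.025,0,0,0.3],[0,0,0,-0.045,0,0,0.3],[0,0,0,-0.07,0,0,0.3],[0,0,0,-0.095,0,0,0.3],[0,0,0,-0.11,0,0,0.3],[0,0,0,-0.115,0,0,0.3],[0,0,0,-0.115,0,0,0.3],[0,0,0,-0.115,0,0,0.3]],
])

```text
clock: 5.4
tcp_pos: [0.4927, -0.244, 0.1963]
orientation: [0.698, 0.115, 0.697, -0.115]
wrist_force: [-0.1, 1.0, -4.7]
finger_gap: 0.0603
```

```bash
python3 - <<'E'
from h import *
s=env.get_state(); print(s["clock"],s["joint_pos"].round(3),s["tcp_pos"],s["finger_gap"],s["wrist_force"].round(2),s["ft_torque"].round(3))
print(tool().round(4))
p,d=env.read_camera("scene"); cv2.imwrite("pics/s4.png",p[:,:,::-1]); 
p2,d=env.read_camera("side"); cv2.imwrite("pics/sd4.png",p2[:,:,::-1]); np.save("sd4.npy",d)
for n in ("scene","side"):
  for t in ("free_well","station"):
    for x in env.silhouettes(n,t)[:2]:
        print(n,t,x["uv"],x["confidence"],x["mask"].sum()); 
a=cv2.resize(p[100:260,120:280,::-1],(400,400),interpolation=cv2.INTER_CUBIC);b=cv2.resize(p2[80:240,340:500,::-1],(400,400),interpolation=cv2.INTER_CUBIC)
cv2.imwrite("pics/c4.png",np.hstack([a,b]))
E
```

```text
5.4 [-6.050e-01  2.810e-01 -1.120e-01  1.177e+00 -1.000e-03  1.292e+00] [ 0.4927386  -0.24396967  0.1963221 ] 0.06030608028102014 [-0.1   1.01 -4.69] [ 0.004 -0.024  0.013]
[[ 9.000e-04  3.206e-01  9.472e-01  4.927e-01]
 [-1.200e-03  9.472e-01 -3.206e-01 -2.440e-01]
 [-1.000e+00 -9.000e-04  1.200e-03  1.963e-01]
 [ 0.000e+00  0.000e+00  0.000e+00  1.000e+00]]
scene free_well [434.4, 257.9] 0.66 125
scene station [438.4, 265.3] 0.65 5901
scene station [481.9, 257.1] 0.22 919
side free_well [297.4, 351.6] 0.81 753
side station [290.7, 363.7] 0.63 7611
side station [299.6, 352.7] 0.62 712
```

View pics/c4.png

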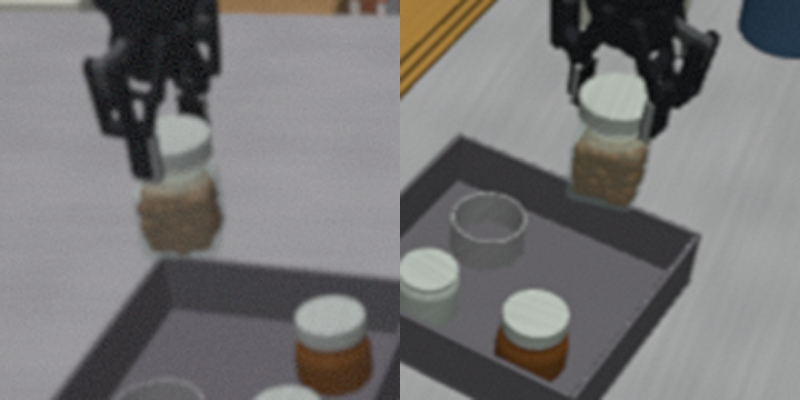

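View pics/sd4.png

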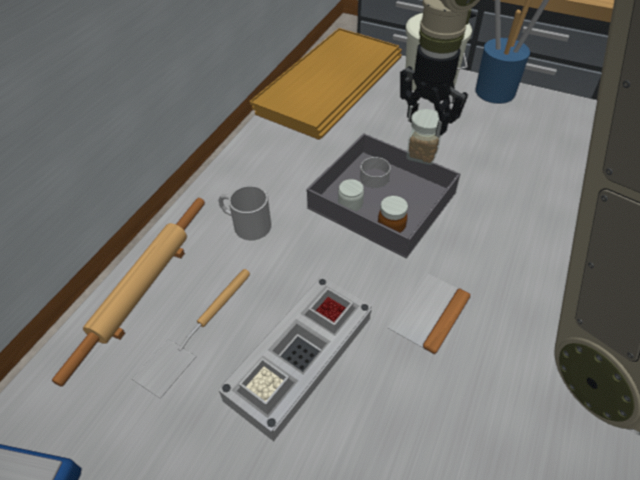

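```bash
python3 - <<'E'
from h import *
from scipy.optimize import minimize
for n,f in [("side","sided.npy"),("side","sd4.npy"),("scene","scened.npy")]:
    P=cloud(n,np.load(f)); z=P[...,2]
    m=(z>.041)&(z<.050)&(P[...,1]>.05)&(P[...,1]<.4)&(P[...,0]>.42)&(P[...,0]<.68)
    q=P[m]; r=cv2.minAreaRect(q[:,:2].astype(np.float32)); print(n,len(q),np.round(r[0],4),np.round(r[1],4),r[2],np.median(q[:,2]))
    # fit: percentile-based edges in rotated frame
    best=None
    for a in np.radians(np.arange(-16,-6,.25)):
        c,s=np.cos(a),np.sin(a); X=q[:,0]*c+q[:,1]*s; Y=-q[:,0]*s+q[:,1]*c
        lo,hi=np.percentile(X,[1,99]);lo2,hi2=np.percentile(Y,[1,99]); w=(hi-lo)*(hi2-lo2)
        if best is None or w<best[0]: best=(w,np.degrees(a),hi-lo,hi2-lo2,(c*(lo+hi)/2-s*(lo2+hi2)/2, s*(lo+hi)/2+c*(lo2+hi2)/2))
    print(np.round(best[1:4],4),np.round(best[4],4))
E
python3 - <<'E'
import cv2
p=cv2.imread("pics/sd4.png")[270:445,210:385]; cv2.imwrite("pics/st4.png",cv2.resize(p,(600,600),interpolation=cv2.INTER_CUBIC))
E
```

```text
side 6739 [0.5424 0.2212] [0.2779 0.1169] 78.52168273925781 0.04440263278038581
[-11.75     0.1139   0.273 ] [0.5424 0.2225]
side 6727 [0.5424 0.2211] [0.2782 0.1167] 78.56250762939453 0.04438915129979748
[-11.       0.1137   0.2729] [0.5424 0.2224]
scene 2971 [0.5464 0.2225] [0.2764 0.1186] 78.59017944335938 0.0430598517877111
[-11.5      0.1132   0.2725] [0.5464 0.2225]
```

View pics/st4.png

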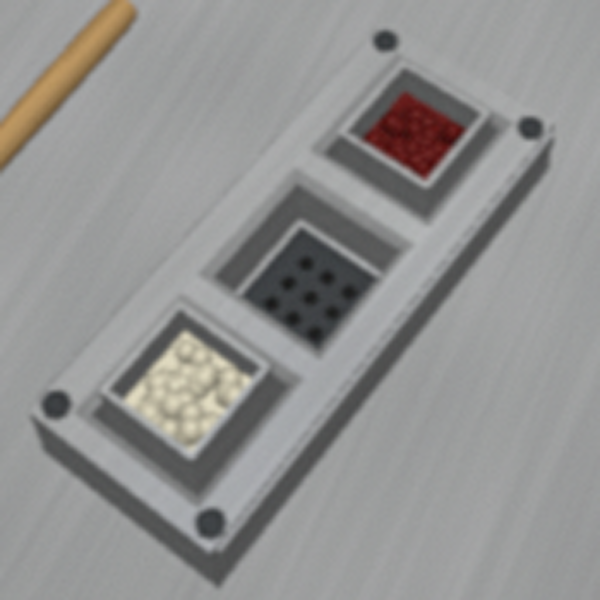

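```bash
python3 - <<'E'
from h import *
pts=[atz("side",(210+x*.2917-.35,270+y*.2917-.35),.046)[:2] for x,y in [(385,41),(531,128),(56,405),(211,522)]]
pts=np.array(pts); print(pts.round(4),pts.mean(0))
for a,b in [(2,0),(3,1),(0,1),(2,3)]:
    d=pts[b]-pts[a]; print(np.linalg.norm(d),np.degrees(np.arctan2(d[1],d[0])))
w=[atz("side",(210+x*.2917-.35,270+y*.2917-.35),.045)[:2] for x,y in [(297,170),(412,242),(202,277),(318,354)]]; print("well",np.mean(w,0),np.round(w,4))
w=[atz("side",(210+x*.2917-.35,270+y*.2917-.35),.004)[:2] for x,y in [(302,224),(383,272),(243,293),(322,350)]]; print("floor",np.mean(w,0))
im=cv2.imread("pics/s4.png")[215:295,355:520]; cv2.imwrite("pics/st4s.png",cv2.resize(im,(792,384),interpolation=cv2.INTER_CUBIC))
E
```

```text
[[0.5641 0.0875]
 [0.4716 0.1058]
 [0.6144 0.3383]
 [0.5225 0.356 ]] [0.54315822 0.22191652]
0.25582785494062826 -101.33661275021385
0.2553239136454055 -101.4958067133834
0.09422791421460681 168.79728676871454
0.09352106213081021 169.10764710124286
well [0.54296026 0.22155131] [[0.5707 0.1786]
 [0.5002 0.1915]
 [0.5853 0.2519]
 [0.5157 0.2642]]
floor [0.54603518 0.21387291]
```

View pics/st4s.png

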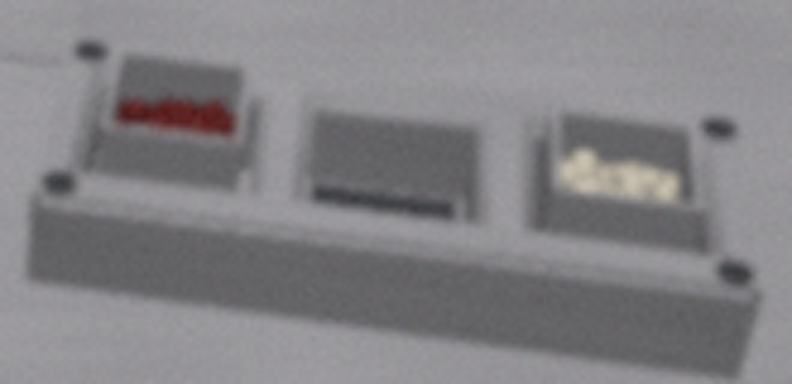

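```bash
python3 - <<'E'
from h import *
pts=np.array([atz("scene",(355+x*.2083-.4,215+y*.2083-.4),.046)[:2] for x,y in [(90,50),(719,128),(58,183),(735,271)]]); print(pts.round(4),pts.mean(0))
d=pts[1]-pts[0];e=pts[3]-pts[2];print([np.degrees(np.arctan2(*v[::-1])) for v in(d,e)])
E
```

```text
[[0.4745 0.1056]
 [0.525  0.3563]
 [0.5671 0.0869]
 [0.6163 0.3379]] [0.54569925 0.2216958 ]
[np.float64(78.61622119007782), np.float64(78.91153217314576)]
```

>>> step_arm([
  [[0.01,0,0,0,0.01,-0.002,0.3],[0.02,0,0,0,0.03,-0.007,0.3],[0.04,0,0,0,0.06,-0.013,0.3],[0.06,0,0,0,0.1,-0.022,0.3],[0.08,0,0,0,0.14,-0.031,0.3],[0.1,0,0,0,0.18,-0.04,0.3],[0.12,0,0,0,0.22,-0.048,0.3],[0.13,0,0,0,0.255,-0.056,0.3],[0.14,0,0,0,0.28,-0.062,0.3],[0.15,0,0,0,0.295,-0.065,0.3],[0.15,0,0,0,0.3,-0.066,0.3]],
])

```text
clock: 6.8
tcp_pos: [0.5264, 0.0634, 0.1963]
orientation: [0.688, 0.166, 0.687, -0.166]
wrist_force: [0.3, -0.7, -4.1]
finger_gap: 0.0602
```

```bash
python3 - <<'E'
from h import *
s=env.get_state(); print(s["clock"],s["tcp_pos"],s["finger_gap"],s["wrist_force"].round(2))
T=tool(); print(T.round(4)); print(np.degrees(np.arctan2(T[1,1],T[0,1])))
c=np.array([.544,.222,.197]); print(T[:3,:3].T@(c-T[:3,3]))
E
```

```text
6.8 [0.52635461 0.06341589 0.19625614] 0.060229908725594763 [ 0.35 -0.71 -4.06]
[[ 1.300e-03  4.563e-01  8.898e-01  5.264e-01]
 [-1.200e-03  8.898e-01 -4.563e-01  6.340e-02]
 [-1.000e+00 -4.000e-04  1.700e-03  1.963e-01]
 [ 0.000e+00  0.000e+00  0.000e+00  1.000e+00]]
62.85221036370128
[-0.00090338  0.14916434 -0.056657  ]
```

```bash
python3 - <<'E'
from h import *
T=tool(); np.save("T5.npy",T)
p,d=env.read_camera("wrist"); cv2.imwrite("pics/w5.png",p[:,:,::-1])
print(wproj([.544,.222,.045],T)); 
E
```

```text
[247.49194664  41.17350688]
```

View pics/w5.png

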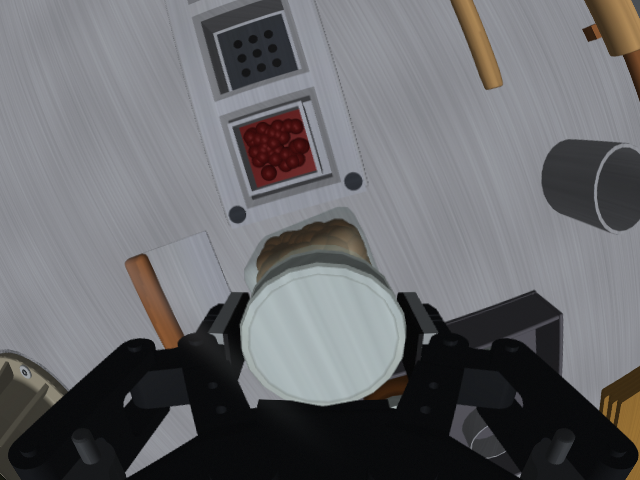

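```bash
python3 - <<'E'
from h import *
T=np.load("T5.npy")
a=[watz(uv,T,.046)[:2] for uv in [(237.5,214),(353,181)]]; print(np.round(a,4)); d=np.array(a[1])-a[0]; print(np.hypot(*d),np.degrees(np.arctan2(d[1],d[0])))
th=np.arctan2(d[1],d[0]); l=np.array([-np.sin(th),np.cos(th)]); print("center from screws",np.mean(a,0)+l*.1278)
im=cv2.imread("pics/w5.png")[0:130,170:330]; cv2.imwrite("pics/w5c.png",cv2.resize(im,(738,600),interpolation=cv2.INTER_CUBIC))
E
```

```text
[[0.4737 0.106 ]
 [0.5651 0.0875]]
0.09315911059912338 -11.455301733231094
center from screws [0.54478057 0.22203235]
```

View pics/w5c.png

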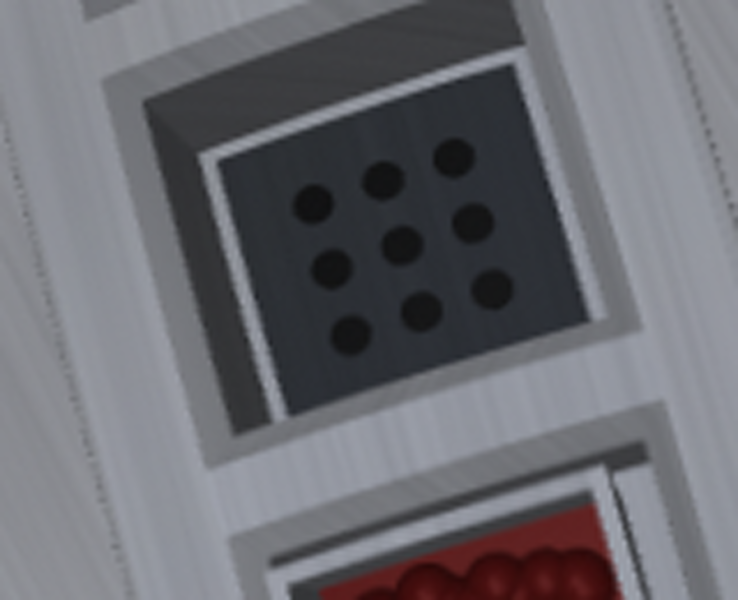

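```bash
python3 - <<'E'
from h import *
T=np.load("T5.npy")
g=lambda x,y:(170+x/4.613-.4,y/4.613-.4)
print("hole",watz(g(402,246),T,.004), watz(g(402,246),T,.005))
hs=[(313,204),(454,158),(350,335),(493,289)]
h=np.array([watz(g(*q),T,.004)[:2] for q in hs]); print(h.mean(0),np.degrees(np.arctan2(*(h[1]-h[0])[::-1])),np.degrees(np.arctan2(*(h[3]-h[2])[::-1])))
# lid centre in tool frame now
for c in [(0,0),(0,-.0012)]:
    p=T[:3,:3]@np.array([-.016,c[1],0])+T[:3,3]; print(wproj(p,T), [wproj(p+.031*np.array([np.cos(a),np.sin(a),0]),T).round(0).tolist() for a in np.radians(62.85+np.array([0,90,180,270]))])
E
```

```text
hole [0.5441963  0.22199494 0.004     ] [0.54423747 0.22169374 0.005     ]
[0.54422511 0.2221354 ] -11.446798313396966 -11.320385059223543
[322.53463852 342.37245319] [[323.0, 260.0], [237.0, 341.0], [323.0, 408.0], [408.0, 341.0]]
[322.53536023 345.22006104] [[323.0, 263.0], [237.0, 344.0], [323.0, 410.0], [408.0, 343.0]]
```

```bash
python3 - <<'E'
import cv2
im=cv2.imread("pics/w5.png")[195:355,225:425]; cv2.imwrite("pics/w5j.png",cv2.resize(im,(750,600),interpolation=cv2.INTER_CUBIC))
E
```

```text
(no output)
```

View pics/w5j.png

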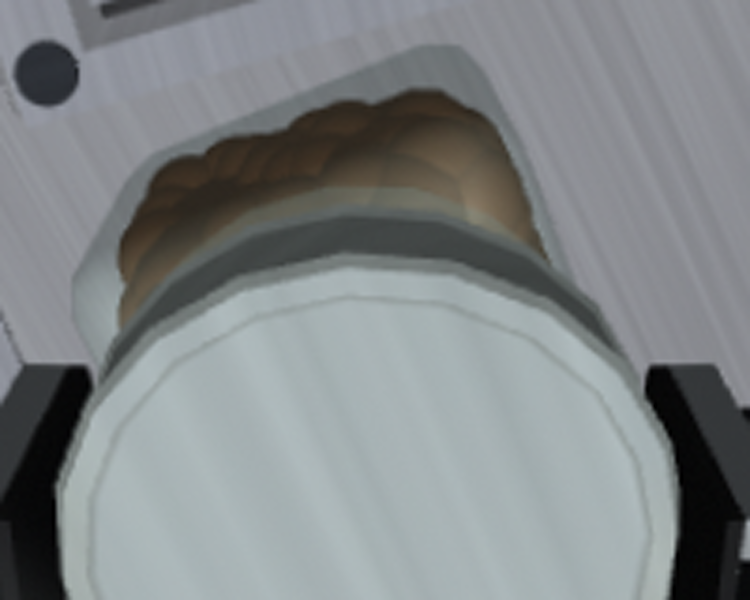

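```bash
python3 - <<'E'
from h import *
T=np.load("T5.npy")
g=lambda x,y:(225+x/3.75-.4,195+y/3.75-.4)
for pr in [((175,142),(410,50)),((495,90),(545,220))]:
    e=[watz(g(*q),T,.1188) for q in pr]; d=e[1]-e[0]; print(np.round(e,4),np.degrees(np.arctan2(d[1],d[0])))
print("tool yaw",np.degrees(np.arctan2(T[1,1],T[0,1])))
# distance check: jar side edge to TCP axis, expected 0.029
e=[watz(g(*q),T,.1188)[:2] for q in ((175,142),(410,50))]; d=(e[1]-e[0])/np.linalg.norm(e[1]-e[0]); n=np.array([-d[1],d[0]]); print((T[:2,3]-e[0])@n)
E
```

```text
[[0.5078 0.092  0.1188]
 [0.5466 0.0882 0.1188]] -5.58871235984156
[[0.5554 0.0768 0.1188]
 [0.5533 0.0544 0.1188]] -95.16171204338903
tool yaw 62.85221036370128
-0.026677389217320425
```

>>> step_arm([
  [[0.01,0,0,0,0.008,-0.003,0.3],[0.03,0,0,0,0.03,-0.011,0.3],[0.05,0,0,0,0.06,-0.022,0.3],[0.07,0,0,0,0.09,-0.034,0.3],[0.08,0,0,0,0.12,-0.045,0.3],[0.087,0,0,0,0.14,-0.052,0.3],[0.087,0,0,0,0.149,-0.0558,0.3],[0.087,0,0,0,0.1505,-0.0564,0.3],[0.087,0,0,0,0.1505,-0.0564,0.3],[0.087,0,0,0,0.1505,-0.0564,0.3]],
])

```text
clock: 7.85
tcp_pos: [0.5449, 0.2215, 0.196]
orientation: [0.68, 0.196, 0.679, -0.197]
wrist_force: [1.5, -0.4, -4.9]
finger_gap: 0.0604
```

```bash
python3 - <<'E'
from h import *
s=env.get_state(); print(s["clock"],s["tcp_pos"],s["finger_gap"],s["wrist_force"].round(2),s["joint_pos"].round(3))
T=tool(); print(T.round(4)); np.save("T6.npy",T)
p,d=env.read_camera("wrist"); cv2.imwrite("pics/w6.png",p[:,:,::-1])
p2,d=env.read_camera("side"); cv2.imwrite("pics/sd6.png",cv2.resize(p2[200:400,200:400,::-1],(600,600)))
c=np.array([.5449,.2231,.1963]); print(T[:3,:3].T@(c-T[:3,3]))
E
```

```text
7.85 [0.54491272 0.22149474 0.1960352 ] 0.06043977496887461 [ 1.45 -0.35 -4.86] [ 2.510e-01  3.550e-01 -9.000e-03  1.207e+00 -2.000e-03  2.384e+00]
[[ 1.000e-03  5.332e-01  8.460e-01  5.449e-01]
 [-1.600e-03  8.460e-01 -5.332e-01  2.215e-01]
 [-1.000e+00 -8.000e-04  1.700e-03  1.960e-01]
 [ 0.000e+00  0.000e+00  0.000e+00  1.000e+00]]
[-0.0002674   0.00135098 -0.00086631]
```

View pics/w6.png

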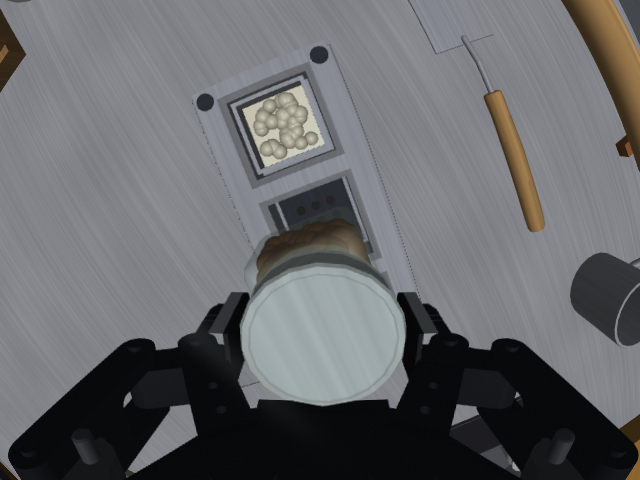

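View pics/sd6.png

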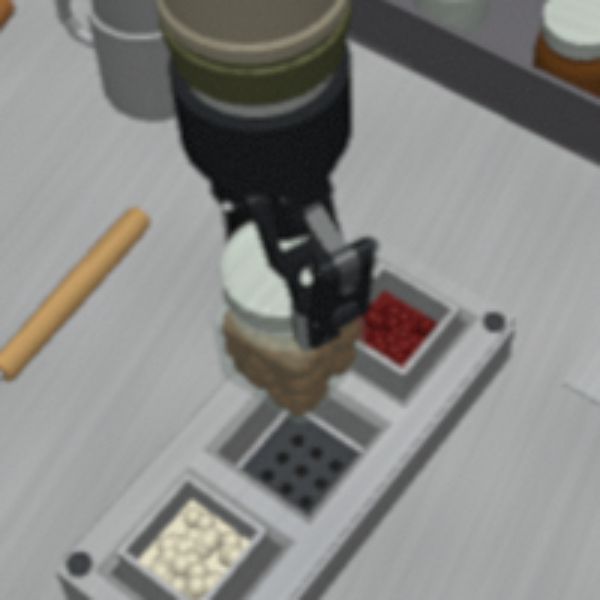

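```bash
python3 - <<'E'
from h import *
T=np.load("T6.npy")
a=[watz(uv,T,.046)[:2] for uv in [(205,102),(319,54)]]; d=a[1]-a[0]; print(np.round(a,4),np.hypot(*d),np.degrees(np.arctan2(d[1],d[0])))
th=np.radians(-11.3); l=np.array([-np.sin(th),np.cos(th)]); print("center",np.mean(a,0)-l*.1278)
im=cv2.imread("pics/w6.png")[150:300,225:425]; cv2.imwrite("pics/w6j.png",cv2.resize(im,(800,600),interpolation=cv2.INTER_CUBIC))
E
```

```text
[[0.5237 0.3561]
 [0.6156 0.3381]] 0.0936960888976552 -11.086309024073596
center [0.54459046 0.2217557 ]
```

View pics/w6j.png

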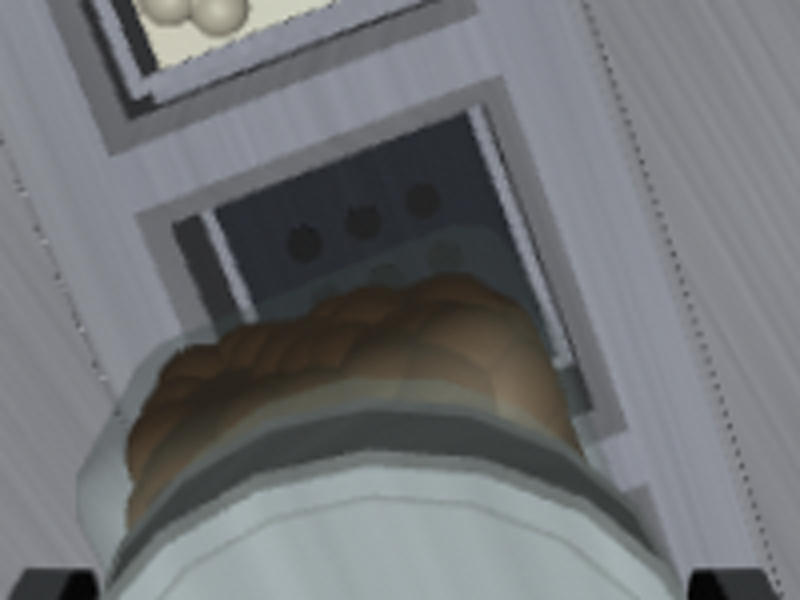

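```bash
python3 - <<'E'
from h import *
T=np.load("T6.npy")
g=lambda x,y:(225+x/4-.4,150+y/4-.4)
for pr,z in [(((200,338),(450,228)),.1185),(((507,240),(560,370)),.1185),(((140,213),(500,78)),.045)]:
    e=[watz(g(*q),T,z) for q in pr]; d=e[1]-e[0]; print(np.round(e,4),np.degrees(np.arctan2(d[1],d[0])))
E
```

```text
[[0.53   0.2498 0.1185]
 [0.5691 0.2441 0.1185]] -8.22473579456416
[[0.5751 0.2383 0.1185]
 [0.5717 0.2177 0.1185]] -99.30121298570965
[[0.5158 0.2662 0.045 ]
 [0.5881 0.2511 0.045 ]] -11.815212447457991
```

>>> step_arm([
  [[0.03,0,0,0,0.0015,-0.001,0.3],[0.047,0,0,0,0.003,-0.0018,0.3],[0.047,0,0,0.01,0.003,-0.0018,0.3],[0.047,0,0,0.025,0.003,-0.0018,0.3],[0.047,0,0,0.04,0.003,-0.0018,0.3],[0.047,0,0,0.052,0.003,-0.0018,0.3],[0.047,0,0,0.06,0.003,-0.0018,0.3],[0.047,0,0,0.062,0.003,-0.0018,0.3],[0.047,0,0,0.062,0.003,-0.0018,0.3],[0.047,0,0,0.062,0.003,-0.0018,0.3]],
])

```text
clock: 8.95
tcp_pos: [0.5456, 0.2252, 0.1348]
orientation: [0.675, 0.212, 0.674, -0.212]
wrist_force: [-0.1, -0.5, -4.7]
finger_gap: 0.0603
```

```bash
python3 - <<'E'
from h import *
s=env.get_state(); print(s["clock"],s["tcp_pos"],s["finger_gap"],s["wrist_force"].round(2),s["ft_torque"].round(3))
T=tool(); print(T.round(4)); np.save("T7.npy",T)
p,d=env.read_camera("wrist"); cv2.imwrite("pics/w7j.png",cv2.resize(p[170:320,225:425,::-1],(800,600),interpolation=cv2.INTER_CUBIC))
p2,d=env.read_camera("side"); cv2.imwrite("pics/sd7.png",cv2.resize(p2[230:430,200:400,::-1],(600,600)))
E
```

```text
8.95 [0.5456341  0.22518107 0.1347958 ] 0.060348202902951446 [-0.13 -0.51 -4.74] [-0.003 -0.047  0.001]
[[ 2.400e-03  5.724e-01  8.200e-01  5.456e-01]
 [-1.000e-03  8.200e-01 -5.724e-01  2.252e-01]
 [-1.000e+00  5.000e-04  2.500e-03  1.348e-01]
 [ 0.000e+00  0.000e+00  0.000e+00  1.000e+00]]
```

View pics/w7j.png

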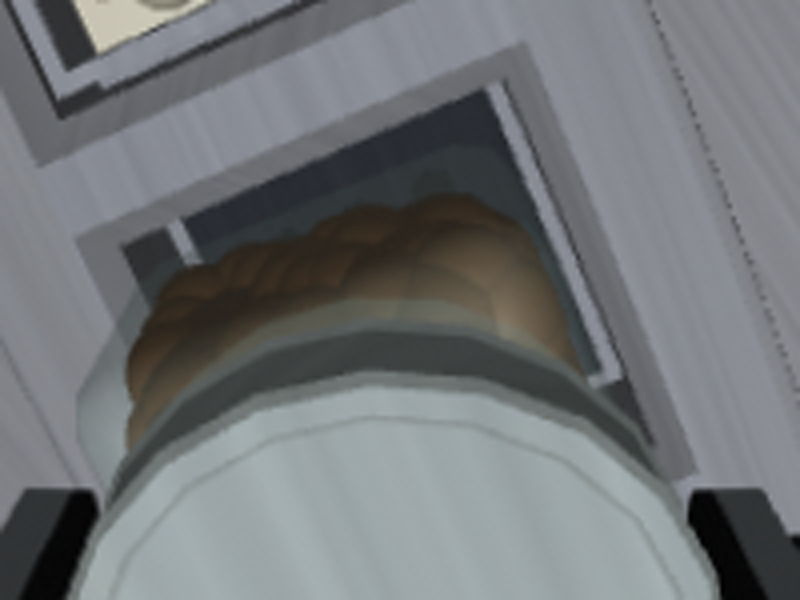

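View pics/sd7.png

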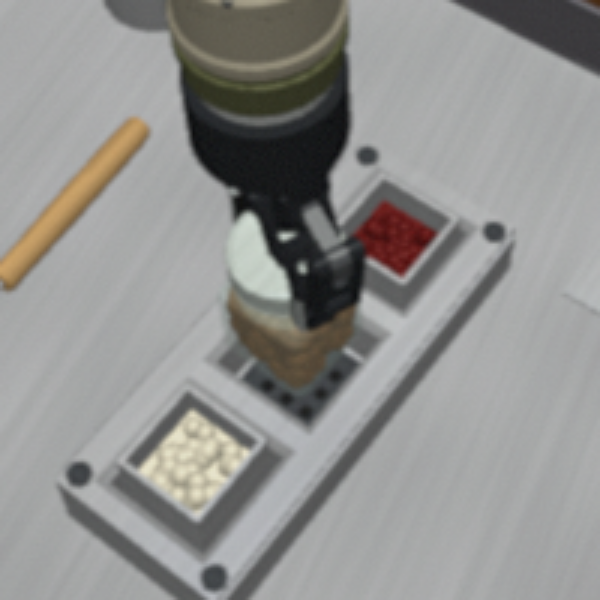

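```bash
python3 - <<'E'
from h import *
T=np.load("T7.npy")
g=lambda x,y:(225+x/4-.4,170+y/4-.4)
th=np.radians(-11.4);u=np.array([np.cos(th),np.sin(th)]);v=np.array([-u[1],u[0]]);c=np.array([.5444,.2220])
for pr,z in [(((200,238),(450,148)),.0573),(((507,170),(560,300)),.0573),(((80,238),(520,45)),.045),(((520,45),(695,470)),.045),(((125,245),(500,80)),.040),(((500,80),(655,445)),.04)]:
    e=[watz(g(*q),T,z)[:2] for q in pr]; d=e[1]-e[0]; print([(round(float((q-c)@u),4),round(float((q-c)@v),4)) for q in e],np.degrees(np.arctan2(d[1],d[0])))
t=T[:2,3]-c; print(t@u,t@v)
cv2.imwrite
E
```

```text
[(-0.0171, 0.0319), (0.0212, 0.0295)] -14.952209721069687
[(0.0274, 0.0233), (0.0272, 0.0024)] -102.00566193786553
[(-0.037, 0.0374), (0.0365, 0.0375)] -11.299489916387959
[(0.0365, 0.0375), (0.037, -0.037)] -101.04598957621691
[(-0.0323, 0.0328), (0.0318, 0.0331)] -11.11333623709351
[(0.0318, 0.0331), (0.0325, -0.0324)] -100.77665488465493
0.0005809906874303875 0.0033622394448827894
```

>>> step_arm([
  [[0,0,0,0,-0.0007,0.002,0.3],[0,0,0,0.005,-0.0007,0.002,0.3],[0,0,0,0.014,-0.0007,0.002,0.3],[0,0,0,0.023,-0.0007,0.002,0.3],[0,0,0,0.032,-0.0007,0.002,0.3],[0,0,0,0.04,-0.0007,0.002,0.3],[0,0,0,0.045,-0.0007,0.002,0.3],[0,0,0,0.049,-0.0007,0.002,0.3],[0,0,0,0.049,-0.0007,0.002,0.3]],
])

```text
clock: 9.95
tcp_pos: [0.5467, 0.2233, 0.0853]
orientation: [0.675, 0.212, 0.674, -0.212]
wrist_force: [0.4, -0.3, -4.8]
finger_gap: 0.0604
```

```bash
python3 - <<'E'
from h import *
s=env.get_state(); print(s["clock"],s["tcp_pos"],s["finger_gap"],s["wrist_force"].round(2),s["ft_torque"].round(3))
T=tool(); print(T.round(4))
E
```

```text
9.95 [0.54671456 0.22332878 0.08528565] 0.06044131263391498 [ 0.36 -0.28 -4.77] [ 0.062  0.027 -0.009]
[[ 0.0017  0.5724  0.82    0.5467]
 [-0.0012  0.82   -0.5724  0.2233]
 [-1.     -0.      0.0021  0.0853]
 [ 0.      0.      0.      1.    ]]
```

>>> step_arm([
  [[0,0,0,0.002,0,0,0.3],[0,0,0,0.003,0,0,0.3],[0,0,0,0.004,0,0,0.3],[0,0,0,0.0045,0,0,0.3],[0,0,0,0.0045,0,0,0.3]],
])

```text
clock: 10.45
tcp_pos: [0.5471, 0.2236, 0.0816]
orientation: [0.676, 0.212, 0.674, -0.212]
wrist_force: [-2.0, 1.3, 1.2]
finger_gap: 0.0598
```

```bash
python3 - <<'E'
from h import *
s=env.get_state(); print(s["clock"],s["tcp_pos"],s["finger_gap"],s["wrist_force"].round(2),s["ft_torque"].round(3),s["joint_pos"].round(3))
p,d=env.read_camera("wrist"); cv2.imwrite("pics/w8j.png",cv2.resize(p[170:320,225:425,::-1],(800,600),interpolation=cv2.INTER_CUBIC))
p2,d=env.read_camera("side"); cv2.imwrite("pics/sd8.png",cv2.resize(p2[230:430,200:400,::-1],(600,600)))
E
```

```text
10.45 [0.54705804 0.22362994 0.08164689] 0.059825551858822525 [-2.    1.27  1.23] [ 0.184  0.281 -0.032] [ 2.530e-01  4.350e-01 -1.830e-01  9.500e-01 -1.000e-03  2.433e+00]
```

View pics/w8j.png

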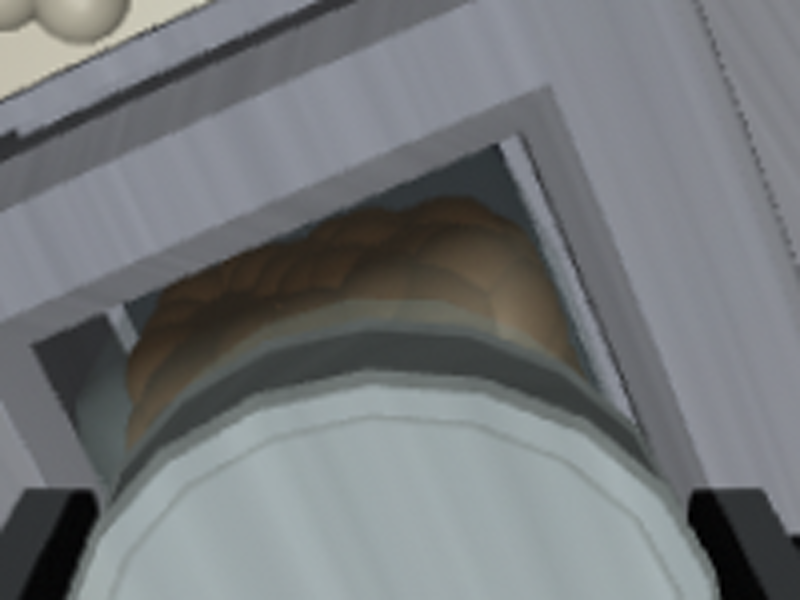

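View pics/sd8.png

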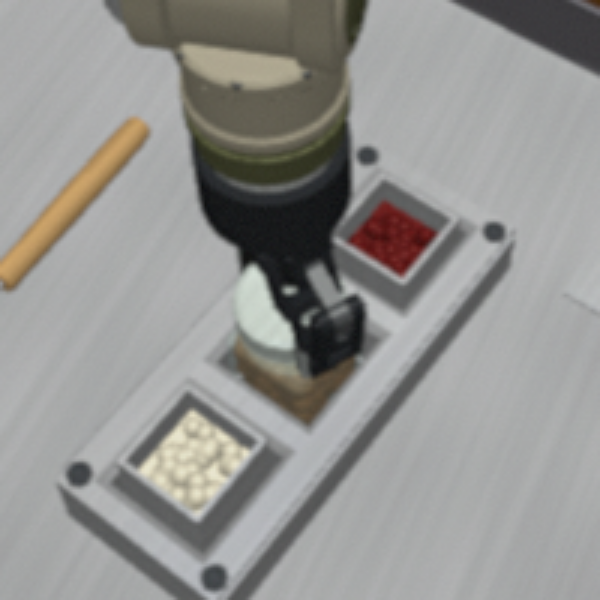

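>>> step_arm([
  [[-0.05,0,0,0,0,0,0.3],[-0.1,0,0,0,0,0,0.3],[-0.15,0,0,0,0,0,0.3],[-0.2,0,0,0,0,0,0.3],[-0.25,0,0,-0.0001,0,0,0.3],[-0.3,0,0,-0.0002,0,0,0.3],[-0.35,0,0,-0.0003,0,0,0.3],[-0.35,0,0,-0.0003,0,0,0.3]],
], force=50)

```text
clock: 11.35
tcp_pos: [0.5464, 0.2232, 0.0819]
orientation: [0.702, 0.091, 0.7, -0.092]
wrist_force: [-3.9, -0.9, 1.9]
finger_gap: 0.0599
```

```bash
python3 - <<'E'
from h import *
s=env.get_state(); print(s["clock"],s["tcp_pos"],s["finger_gap"],s["wrist_force"].round(2),s["ft_torque"].round(3),s["joint_pos"].round(3))
T=tool();np.save("T9.npy",T);print(np.degrees(np.arctan2(T[1,1],T[0,1])),T[:,0])
p,d=env.read_camera("wrist"); cv2.imwrite("pics/w9j.png",cv2.resize(p[170:320,225:425,::-1],(800,600),interpolation=cv2.INTER_CUBIC))
E
```

```text
11.35 [0.54640843 0.22317078 0.08194662] 0.059932851366106654 [-3.91 -0.91  1.91] [-0.27   0.666 -0.033] [ 2.530e-01  4.350e-01 -1.830e-01  9.520e-01 -2.000e-03  2.083e+00]
75.13092147078534 [ 0.00170434 -0.00142209 -0.99999754  0.        ]
```

View pics/w9j.png

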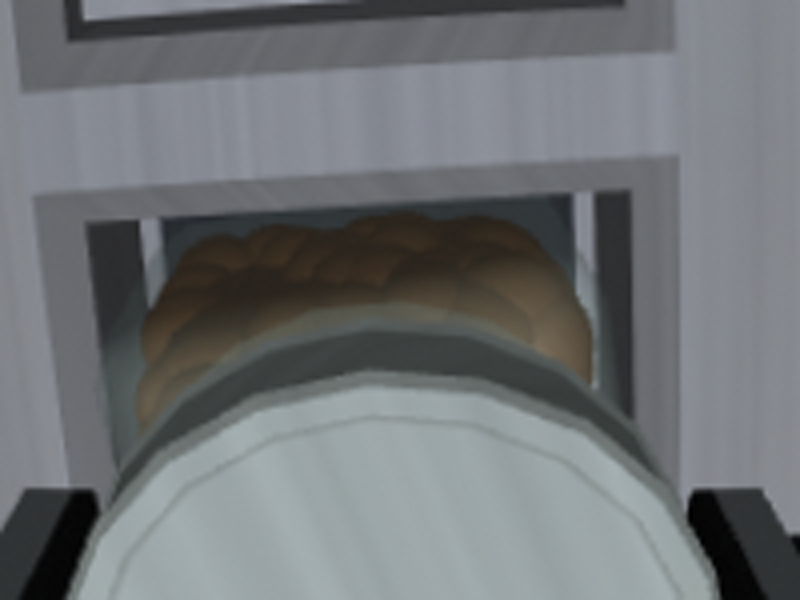

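>>> step_arm([
  [[-0.05,0,0,-0.0001,0,0,0.3],[-0.1,0,0,-0.0001,0,0,0.3],[-0.15,0,0,-0.0002,0,0,0.3],[-0.2,0,0,-0.0003,0,0,0.3],[-0.25,0,0,-0.0003,0,0,0.3]],
])

```text
clock: 11.9
tcp_pos: [0.5459, 0.2231, 0.0822]
orientation: [0.707, 0.003, 0.707, -0.004]
wrist_force: [-3.7, -1.6, 1.2]
finger_gap: 0.0598
```

```bash
python3 - <<'E'
from h import *
s=env.get_state(); print(s["clock"],s["tcp_pos"],s["finger_gap"],s["wrist_force"].round(2),s["ft_torque"].round(3),s["tau"].round(3),s["joint_pos"].round(3),s["qvel"].round(2))
T=tool();np.save("T10.npy",T);print(np.degrees(np.arctan2(T[1,1],T[0,1])),T[:,0])
p,d=env.read_camera("wrist"); cv2.imwrite("pics/w10j.png",cv2.resize(p[170:320,225:425,::-1],(800,600),interpolation=cv2.INTER_CUBIC))
p2,d=env.read_camera("side"); cv2.imwrite("pics/sd10.png",cv2.resize(p2[270:390,240:360,::-1],(600,600),interpolation=cv2.INTER_CUBIC))
E
```

```text
11.9 [0.54588757 0.22307266 0.08221284] 0.0597571689890671 [-3.65 -1.59  1.2 ] [-0.175  0.681 -0.219] [-1.6700e-01 -5.1081e+01  2.8519e+01 -1.6430e+00 -4.5000e-02  3.1600e-01] [ 0.253  0.434 -0.183  0.953 -0.002  1.833] [-0.  -0.   0.   0.   0.  -0.5]
89.42925173025031 [ 7.80013441e-04 -1.62965400e-03 -9.99998368e-01  0.00000000e+00]
```

View pics/w10j.png

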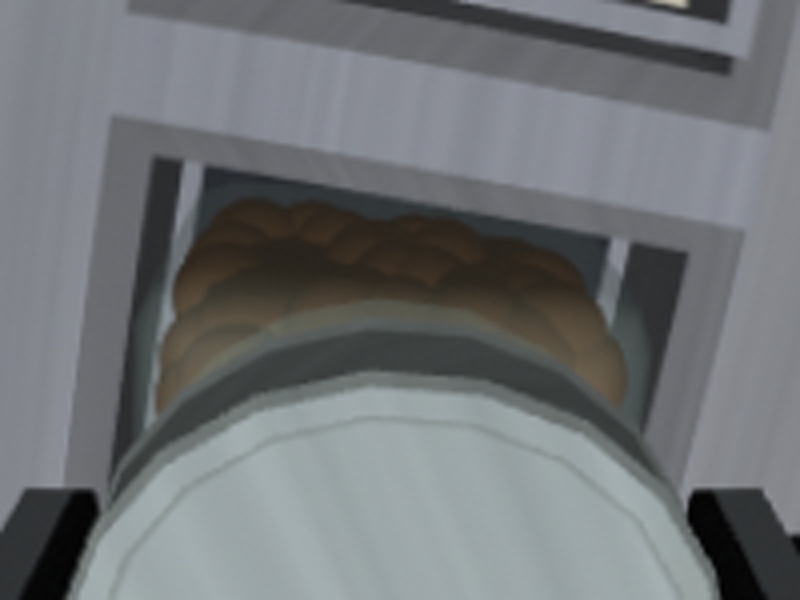

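View pics/sd10.png

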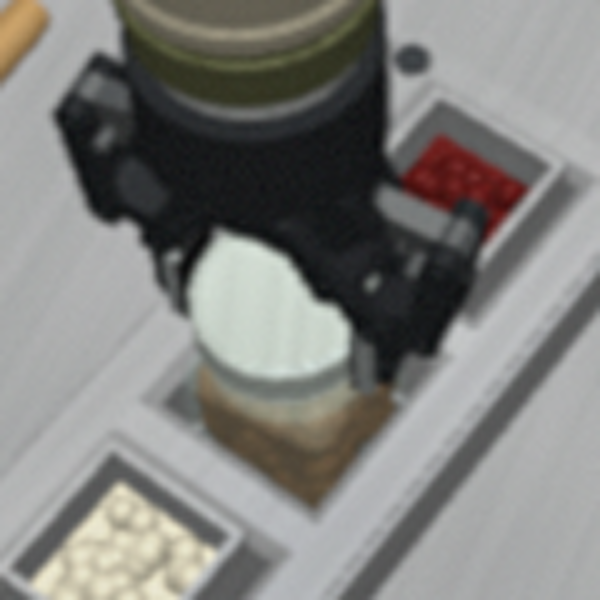

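>>> step_arm([
  [[-0.05,0,0,-0.0001,0,0,0.3],[-0.1,0,0,-0.0002,0,0,0.3],[-0.15,0,0,-0.0003,0,0,0.3],[-0.2,0,0,-0.0004,0,0,0.3],[-0.25,0,0,-0.0005,0,0,0.3],[-0.3,0,0,-0.0006,0,0,0.3],[-0.35,0,0,-0.0007,0,0,0.3]],
])

```text
clock: 12.7
tcp_pos: [0.5456, 0.223, 0.0828]
orientation: [0.697, -0.12, 0.697, 0.119]
wrist_force: [-4.7, -1.2, 1.3]
finger_gap: 0.0599
```

```bash
python3 - <<'E'
from h import *
s=env.get_state(); print(s["clock"],s["tcp_pos"],s["finger_gap"],s["wrist_force"].round(2),s["ft_torque"].round(3),s["tau"].round(3)[-1],s["joint_pos"].round(3)[-1],s["qvel"].round(2)[-1])
T=tool();np.save("T11.npy",T);print(np.degrees(np.arctan2(T[1,1],T[0,1])))
p,d=env.read_camera("wrist"); cv2.imwrite("pics/w11j.png",cv2.resize(p[170:320,225:425,::-1],(800,600),interpolation=cv2.INTER_CUBIC))
E
```

```text
12.7 [0.54557466 0.22303327 0.08277671] 0.059866430559299584 [-4.66 -1.17  1.27] [-0.075  0.753 -0.123] 0.374 1.485 -0.5
109.39467988478255
```

View pics/w11j.png

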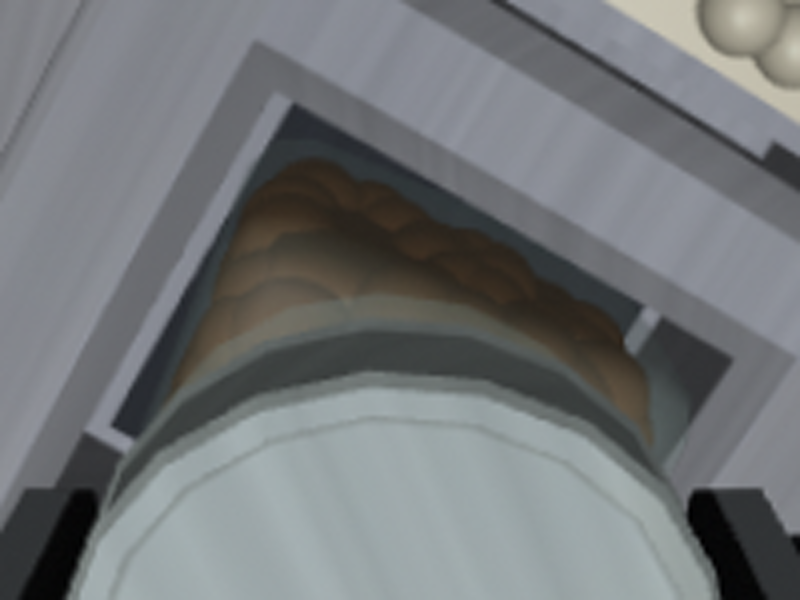

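>>> step_arm([
  [[-0.05,0,0,-0.0001,0,0,0.3],[-0.1,0,0,-0.0003,0,0,0.3],[-0.14,0,0,-0.0006,0,0,0.3],[-0.18,0,0,-0.001,0,0,0.3]],
])

```text
clock: 13.15
tcp_pos: [0.5456, 0.2229, 0.0838]
orientation: [0.683, -0.182, 0.683, 0.181]
wrist_force: [-3.6, -0.8, -0.4]
finger_gap: 0.0599
```

```bash
python3 - <<'E'
from h import *
s=env.get_state(); print(s["clock"],s["tcp_pos"],s["finger_gap"],s["wrist_force"].round(2),s["ft_torque"].round(3),s["tau"].round(3)[-1],s["joint_pos"].round(3)[-1],s["qvel"].round(2)[-1])
T=tool();np.save("T12.npy",T);print(np.degrees(np.arctan2(T[1,1],T[0,1])))
p,d=env.read_camera("wrist"); cv2.imwrite("pics/w12j.png",cv2.resize(p[170:320,225:425,::-1],(800,600),interpolation=cv2.INTER_CUBIC))
E
```

```text
13.15 [0.54563488 0.22291805 0.08377585] 0.05994415253526978 [-3.62 -0.76 -0.44] [-0.164  0.432 -0.034] 0.369 1.304 -0.4
119.76453772627974
```

View pics/w12j.png

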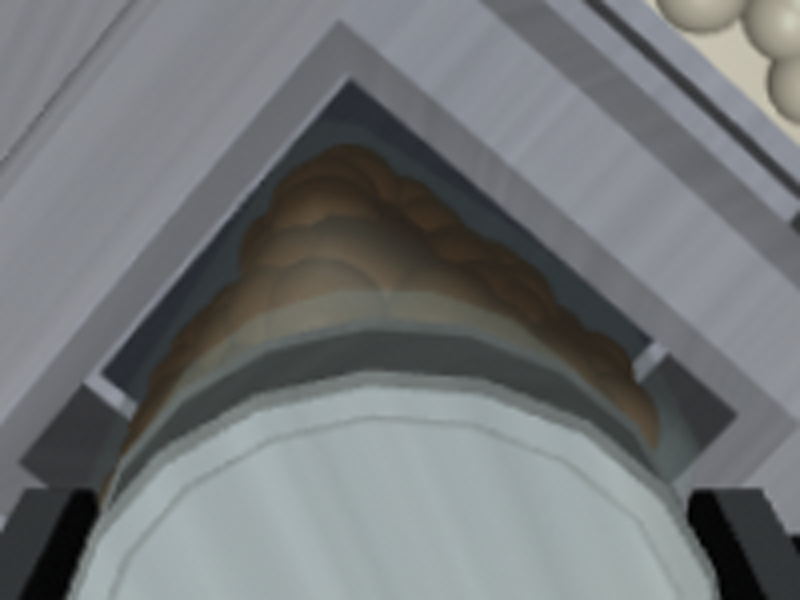

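>>> step_arm([
  [[0,0,0,-0.001,0,0,0.3],[0,0,0,-0.002,0,0,0.3],[0,0,0,-0.003,0,0,0.3],[0,0,0,-0.003,0,0,0.3]],
])

```text
clock: 13.6
tcp_pos: [0.546, 0.2231, 0.0871]
orientation: [0.684, -0.183, 0.683, 0.181]
wrist_force: [-2.3, -0.2, -1.1]
finger_gap: 0.0596
```

```bash
python3 - <<'E'
from h import *
s=env.get_state(); print(s["clock"],s["tcp_pos"],s["finger_gap"],s["wrist_force"].round(2),s["ft_torque"].round(3),s["tau"].round(3)[-1],s["joint_pos"].round(3)[-1],s["qvel"].round(2)[-1])
T=tool();np.save("T13.npy",T);print(np.degrees(np.arctan2(T[1,1],T[0,1])),T[:3,0])
p,d=env.read_camera("wrist"); cv2.imwrite("pics/w13j.png",cv2.resize(p[170:320,225:425,::-1],(800,600),interpolation=cv2.INTER_CUBIC))
p2,d=env.read_camera("side"); cv2.imwrite("pics/sd13.png",cv2.resize(p2[270:390,240:360,::-1],(600,600),interpolation=cv2.INTER_CUBIC))
E
```

```text
13.6 [0.54604917 0.22308875 0.08708298] 0.05964044403376502 [-2.27 -0.16 -1.07] [-0.065  0.281 -0.022] 0.005 1.303 -0.01
119.82754072490238 [ 0.00112197 -0.00163288 -0.99999804]
```

View pics/w13j.png

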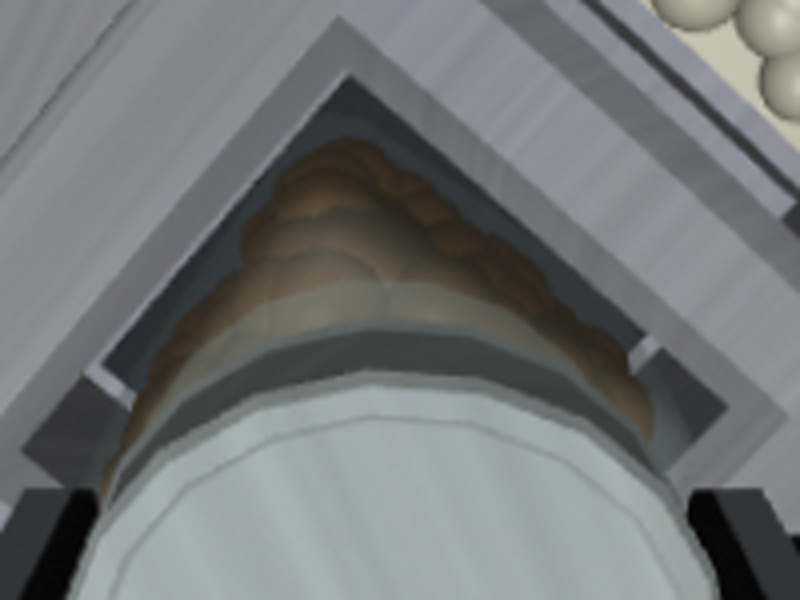

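View pics/sd13.png

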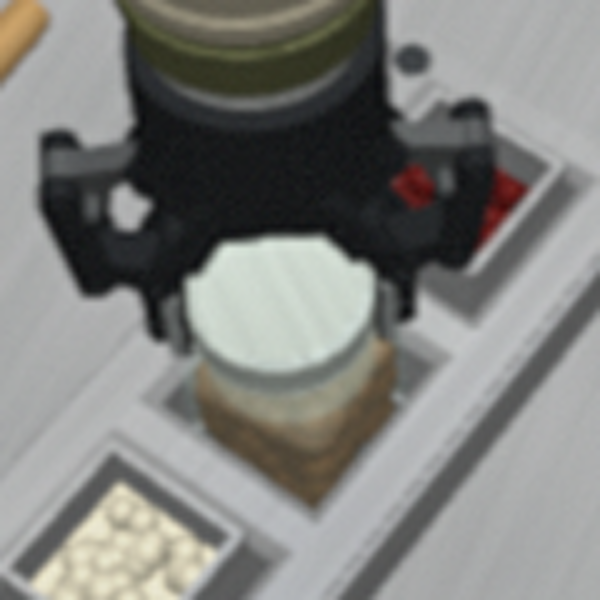

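>>> step_arm([
  [[0,0,0,-0.002,0,0,0.3],[0,0,0,-0.005,0,0,0.3],[0,0,0,-0.009,0,0,0.3],[0,0,0,-0.013,0,0,0.3],[0,0,0,-0.017,0,0,0.3],[0,0,0,-0.021,0,0,0.3],[0,0,0,-0.025,0,0,0.3],[0,0,0,-0.0275,0,0,0.3],[0,0,0,-0.0275,0,0,0.3],[0,0,0,-0.0275,0,0,0.3],[0,0,0,-0.0275,0,0,0.3]],
])

```text
clock: 14.8
tcp_pos: [0.5457, 0.2231, 0.1142]
orientation: [0.683, -0.183, 0.683, 0.181]
wrist_force: [0.2, -0.1, -0.9]
finger_gap: 0.0599
```

```bash
python3 - <<'E'
from h import *
s=env.get_state(); print(s["clock"],s["tcp_pos"],s["finger_gap"],s["wrist_force"].round(2),s["ft_torque"].round(3),s["qvel"].round(3))
T=tool();np.save("T14.npy",T);print(T.round(4))
p,d=env.read_camera("wrist"); cv2.imwrite("pics/w14.png",p[:,:,::-1])
p,d=env.read_camera("scene"); np.save("sc14d.npy",d); a=cv2.resize(p[180:280,380:480,::-1],(400,400),interpolation=cv2.INTER_CUBIC); print(env.boxes_of("scene","jar_rim")[:1],env.boxes_of("scene","lid_mid")[:1])
p2,d=env.read_camera("side"); np.save("sd14d.npy",d); b=cv2.resize(p2[260:380,240:360,::-1],(400,400),interpolation=cv2.INTER_CUBIC)
print(env.boxes_of("side","jar_rim")[:1],env.boxes_of("side","lid_mid")[:1])
cv2.imwrite("pics/c14.png",np.hstack([a,b]))
E
```

```text
14.8 [0.54567556 0.22305228 0.11420004] 0.05988215289771943 [ 0.24 -0.1  -0.9 ] [ 0.056 -0.007  0.01 ] [-0.002  0.    -0.001 -0.001 -0.001  0.001]
[[ 3.000e-04 -4.976e-01  8.674e-01  5.457e-01]
 [-1.800e-03  8.674e-01  4.976e-01  2.231e-01]
 [-1.000e+00 -1.700e-03 -6.000e-04  1.142e-01]
 [ 0.000e+00  0.000e+00  0.000e+00  1.000e+00]]
[{'uv': [433.8, 246.2], 'confidence': 0.67}] [{'uv': [439.6, 212.6], 'confidence': 0.7}]
[{'uv': [299.9, 348.6], 'confidence': 0.79}] [{'uv': [296.9, 322.6], 'confidence': 0.88}]
```

View pics/c14.png

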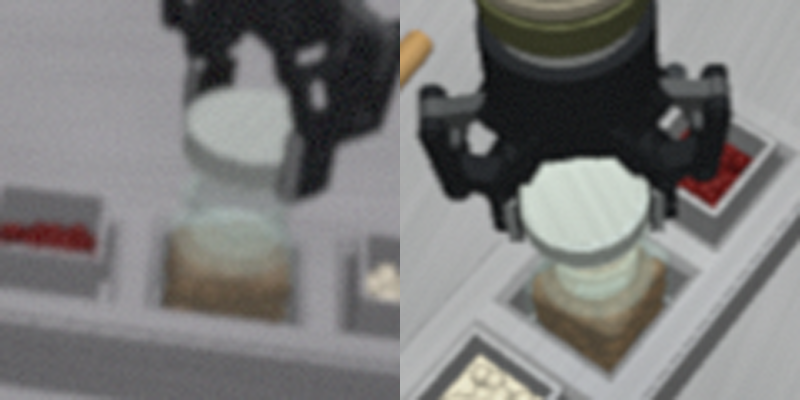

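View pics/w14.png

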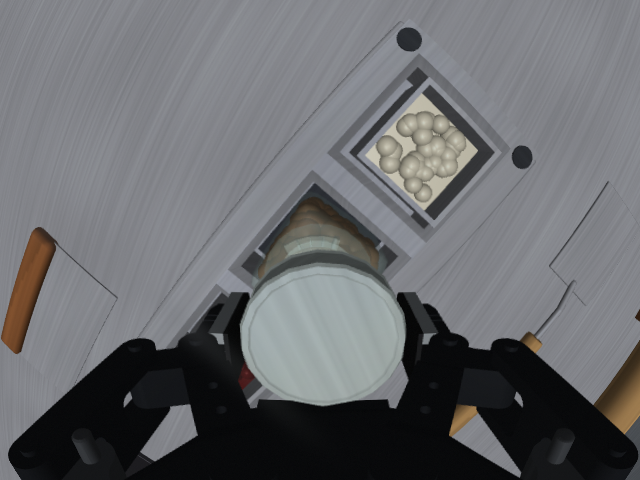

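```bash
python3 - <<'E'
from h import *
T=np.load("T14.npy"); im=cv2.imread("pics/w14.png"); big=cv2.resize(im,None,fx=4,fy=4,interpolation=cv2.INTER_CUBIC)
c=np.array([.5463,.2220]); A=np.linspace(0,6.283,90)
for r,z,col in [(.024,.092,(0,0,255)),(.031,.112,(0,255,0)),(.031,.130,(0,255,255))]:
    cv2.polylines(big,[np.int32([wproj([c[0]+r*np.cos(a),c[1]+r*np.sin(a),z],T)*4+2 for a in A])],True,col,1)
cv2.imwrite("pics/w14o.png",big[700:1300,920:1700])
E
```

```text
(no output)
```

View pics/w14o.png

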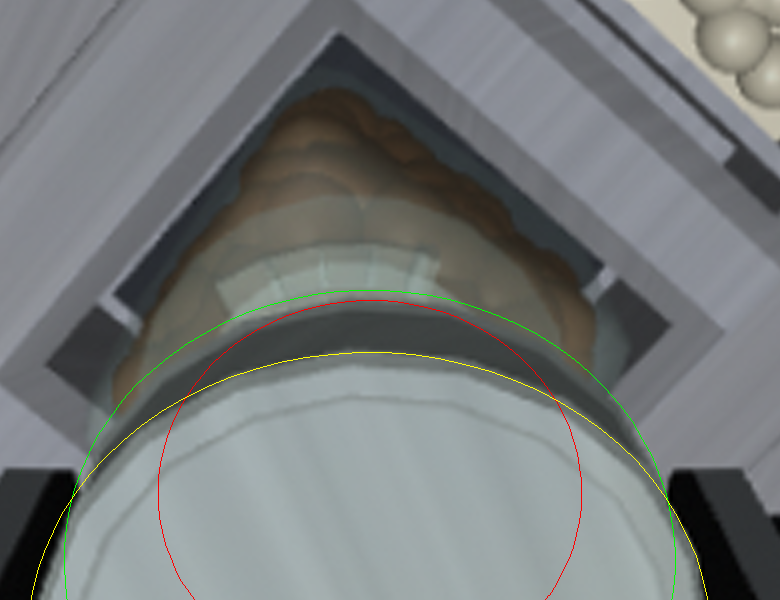

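```bash
python3 - <<'E'
from h import *
c=[.5463,.2220]
for n in ("side","scene"):
    print(n,"rim",proj(n,[*c,.092]),"lid mid",proj(n,[*c,.121]),"lid top",proj(n,[*c,.130]),"mmx", proj(n,[c[0]+.001,c[1],.092])-proj(n,[*c,.092]),proj(n,[c[0],c[1]+.001,.092])-proj(n,[*c,.092]))
p,d=env.read_camera("scene");q,d2=env.read_camera("side")
A=np.linspace(0,6.283,60)
def ov(n,p):
    big=cv2.resize(p[:,:,::-1],None,fx=6,fy=6,interpolation=cv2.INTER_CUBIC)
    for r,z,col in [(.024,.092,(0,0,255)),(.031,.112,(0,255,0)),(.031,.130,(0,255,255))]:
        cv2.polylines(big,[np.int32([proj(n,[c[0]+r*np.cos(a),c[1]+r*np.sin(a),z])*6+3 for a in A])],True,col,1)
    return big
cv2.imwrite("pics/o15.png",np.hstack([ov("scene",p)[6*190:6*272,6*405:6*471],ov("side",q)[6*298:6*380,6*264:6*330]]))
E
```

```text
side rim [296.02583811 330.33784455] lid mid [295.09546408 320.88354045] lid top [294.79654524 317.84597753] mmx [-0.54930604 -0.22703822] [-0.28230585  0.49265415]
scene rim [440.16066497 227.15855235] lid mid [442.35345185 214.08264956] lid top [443.04989116 209.92968202] mmx [0.09105779 0.30600341] [0.53908719 0.00648799]
```

View pics/o15.png

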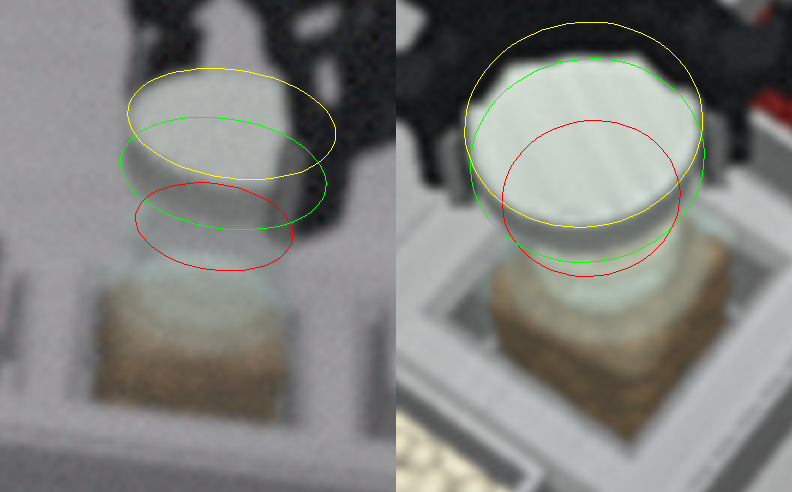

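```bash
cat > ov.py <<'E'
from h import *
import sys
c=[float(sys.argv[1]),float(sys.argv[2])]; yaw=np.radians(float(sys.argv[3])); out=sys.argv[4]
p,d=env.read_camera("scene");q,d2=env.read_camera("side")
A=np.linspace(0,6.283,60)
def sq(z,h=.029,r=.007):
    P=[]
    for k in range(4):
        a=yaw+k*np.pi/2; u=np.array([np.cos(a),np.sin(a)]);v=np.array([-u[1],u[0]]); cc=np.array(c)+(h-r)*(u+v)
        for b in np.linspace(0,np.pi/2,5): P.append([*(cc+r*(u*np.cos(b)+v*np.sin(b))),z])
    return P
def ov(n,p):
    big=cv2.resize(p[:,:,::-1],None,fx=6,fy=6,interpolation=cv2.INTER_CUBIC)
    for pts,col in [([[c[0]+.024*np.cos(a),c[1]+.024*np.sin(a),.092] for a in A],(0,0,255)),(sq(.064),(255,0,0))]:
        cv2.polylines(big,[np.int32([proj(n,x)*6+3 for x in pts])],True,col,1)
    return big
cv2.imwrite(out,np.hstack([ov("scene",p)[6*190:6*272,6*405:6*471],ov("side",q)[6*298:6*380,6*264:6*330]]))
E
python3 ov.py .5444 .2215 -3 pics/o16.png
```

```text
(no output)
```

View pics/o16.png

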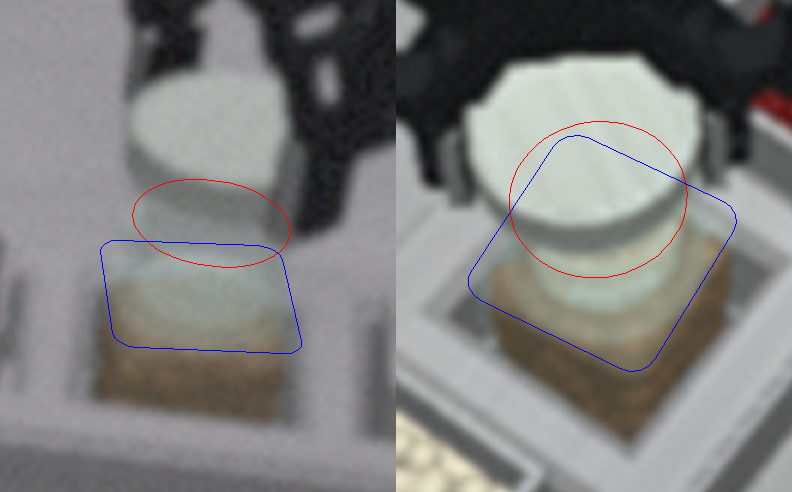

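```bash
python3 - <<'E'
from h import *
from scipy.optimize import least_squares
for n,f in (("scene","sc14d.npy"),("side","sd14d.npy")):
    P=cloud(n,np.load(f)).reshape(-1,3); m=(np.hypot(P[:,0]-.545,P[:,1]-.222)<.05)&(P[:,2]>.047)&(P[:,2]<.14); q=P[m]
    for lo in np.arange(.048,.136,.008):
        k=q[(q[:,2]>=lo)&(q[:,2]<lo+.008)]
        if len(k)>5: print(n,round(lo,3),len(k),k.min(0).round(4),k.max(0).round(4))
    for lo,hi,r in ((.070,.092,.024),(.113,.130,.031)):
        k=q[(q[:,2]>lo)&(q[:,2]<hi)]
        if len(k)>20:
            s=least_squares(lambda x:np.hypot(k[:,0]-x[0],k[:,1]-x[1])-r,[.545,.222],loss="soft_l1",f_scale=.001); print("fit",lo,len(k),s.x,np.median(abs(s.fun)))
E
```

```text
scene 0.048 125 [0.5208 0.1915 0.048 ] [0.5773 0.251  0.056 ]
scene 0.056 199 [0.5156 0.1914 0.056 ] [0.5773 0.25   0.064 ]
scene 0.064 191 [0.5219 0.1951 0.064 ] [0.5734 0.2496 0.072 ]
scene 0.072 119 [0.5213 0.1985 0.072 ] [0.5719 0.2439 0.0798]
scene 0.08 125 [0.5253 0.1946 0.0802] [0.5729 0.2438 0.0879]
scene 0.088 62 [0.533  0.1995 0.088 ] [0.5697 0.2427 0.093 ]
scene 0.104 36 [0.5208 0.1916 0.1067] [0.5827 0.2485 0.1119]
scene 0.112 145 [0.5117 0.1921 0.112 ] [0.5872 0.2511 0.12  ]
scene 0.12 382 [0.51   0.1927 0.12  ] [0.589  0.2517 0.128 ]
scene 0.128 237 [0.511  0.1927 0.128 ] [0.5877 0.2509 0.136 ]
fit 0.07 346 [0.54475627 0.22256391] 0.0015837297896137328
fit 0.113 661 [0.55157924 0.2331558 ] 0.005583326507836363
side 0.048 111 [0.4966 0.1971 0.0481] [0.5733 0.2528 0.0559]
side 0.056 261 [0.5122 0.1952 0.0561] [0.5724 0.2522 0.064 ]
side 0.064 234 [0.5153 0.1982 0.064 ] [0.5685 0.2504 0.072 ]
side 0.072 49 [0.5196 0.2102 0.072 ] [0.564  0.2477 0.0798]
side 0.08 105 [0.5192 0.2043 0.0805] [0.5581 0.2487 0.088 ]
side 0.088 73 [0.5197 0.2155 0.0881] [0.5521 0.2454 0.0936]
side 0.104 15 [0.5098 0.215  0.1095] [0.5697 0.2513 0.1119]
side 0.112 139 [0.5057 0.2083 0.1122] [0.5783 0.2518 0.1199]
side 0.12 270 [0.5041 0.199  0.12  ] [0.5796 0.2524 0.128 ]
side 0.128 757 [0.5039 0.2011 0.128 ] [0.5802 0.2525 0.1358]
fit 0.07 256 [0.54336912 0.22083048] 0.0008173806004640842
fit 0.113 885 [0.54456799 0.21662616] 0.006947652613181383
```

```bash
python3 - <<'E'
from h import *
from scipy.optimize import least_squares
fa=np.arctan2(.4976,.8674)
for n,f in (("scene","sc14d.npy"),("side","sd14d.npy")):
    P=cloud(n,np.load(f)).reshape(-1,3)
    C=np.linalg.inv(cal(n)["camera_from_world"])[:2,3]
    for lo,hi,r,ex in ((.070,.092,.024,0),(.113,.126,.031,1)):
        x=np.array([.5455,.222])
        for it in range(4):
            d=P[:,:2]-x; rr=np.hypot(*d.T); m=(P[:,2]>lo)&(P[:,2]<hi)&(abs(rr-r)<.004)&(d@(C-x)>0)
            a=np.arctan2(d[:,1],d[:,0])-fa; a=np.abs((a+np.pi/2)%np.pi-np.pi/2)
            if ex: m&=(a>np.radians(35))
            k=P[m]; s=least_squares(lambda x:np.hypot(k[:,0]-x[0],k[:,1]-x[1])-r,x,loss="soft_l1",f_scale=.001); x=s.x
        print(n,lo,len(k),x.round(4),np.median(abs(s.fun)).round(4), k[:,2].min())
    top=P[(np.hypot(P[:,0]-.5455,P[:,1]-.222)<.022)&(P[:,2]>.12)&(P[:,2]<.136)]; A=np.c_[top[:,:2]-[.5455,.222],np.ones(len(top))]; print("top plane",len(top),np.linalg.lstsq(A,top[:,2],rcond=None)[0].round(4))
E
```

```text
scene 0.07 263 [0.5438 0.2226] 0.0011 0.07002542360336239
scene 0.113 116 [0.5461 0.2232] 0.0008 0.1130201227970441
top plane 239 [-0.0178 -0.0082  0.1275]
side 0.07 237 [0.5435 0.2208] 0.0007 0.07005226326072922
side 0.113 139 [0.5466 0.2203] 0.0004 0.11307688907818148
top plane 517 [-0.0199 -0.0135  0.1292]
```

>>> step_arm([
  [[0,0,0,0,0.0006,-0.001,0.3],[0,0,0,-0.0005,0.0013,-0.0023,0.3],[0,0,0,-0.0005,0.0013,-0.0023,0.3],[0,0,0,-0.0005,0.0013,-0.0023,0.3],[0,0,0,-0.0005,0.0013,-0.0023,0.3]],
])

```text
clock: 15.85
tcp_pos: [0.5433, 0.2231, 0.115]
orientation: [0.683, -0.183, 0.683, 0.181]
wrist_force: [0.5, 0.1, -1.0]
finger_gap: 0.0599
```

```bash
python3 - <<'E'
from h import *
from scipy.optimize import least_squares
s=env.get_state(); print(s["clock"],s["tcp_pos"],s["finger_gap"],s["wrist_force"].round(2),s["qvel"].round(3)); print(tool().round(4))
fa=np.arctan2(.4976,.8674)
for n in ("scene","side"):
    p,d=env.read_camera(n); cv2.imwrite(f"pics/{n}_17.png",p[:,:,::-1])
    P=cloud(n,d).reshape(-1,3)
    C=np.linalg.inv(cal(n)["camera_from_world"])[:2,3]
    for lo,hi,r,ex in ((.070,.092,.024,0),(.113,.126,.031,1)):
        x=np.array([.5445,.222])
        for it in range(4):
            d=P[:,:2]-x; rr=np.hypot(*d.T); m=(P[:,2]>lo)&(P[:,2]<hi)&(abs(rr-r)<.004)&(d@(C-x)>0)
            a=np.arctan2(d[:,1],d[:,0])-fa; a=np.abs((a+np.pi/2)%np.pi-np.pi/2)
            if ex: m&=(a>np.radians(35))
            k=P[m]; q=least_squares(lambda x:np.hypot(k[:,0]-x[0],k[:,1]-x[1])-r,x,loss="soft_l1",f_scale=.001); x=q.x
        print(n,lo,len(k),x.round(4))
E
```

```text
15.85 [0.5432593  0.22309503 0.11497847] 0.059855993338959385 [ 0.47  0.1  -1.  ] [ 0.     0.002  0.001 -0.     0.001 -0.   ]
[[ 9.000e-04 -4.976e-01  8.674e-01  5.433e-01]
 [-1.700e-03  8.674e-01  4.976e-01  2.231e-01]
 [-1.000e+00 -1.900e-03 -0.000e+00  1.150e-01]
 [ 0.000e+00  0.000e+00  0.000e+00  1.000e+00]]
scene 0.07 268 [0.5437 0.2225]
scene 0.113 124 [0.5437 0.2236]
side 0.07 228 [0.5432 0.2207]
side 0.113 146 [0.5441 0.2203]
```

View pics/side_17.png

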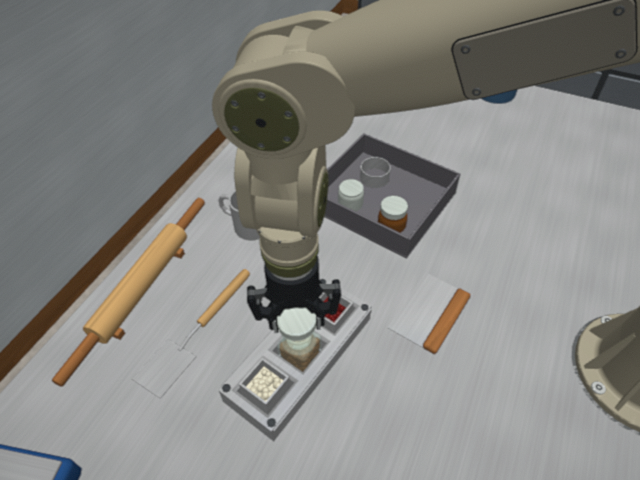

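View pics/scene_17.png

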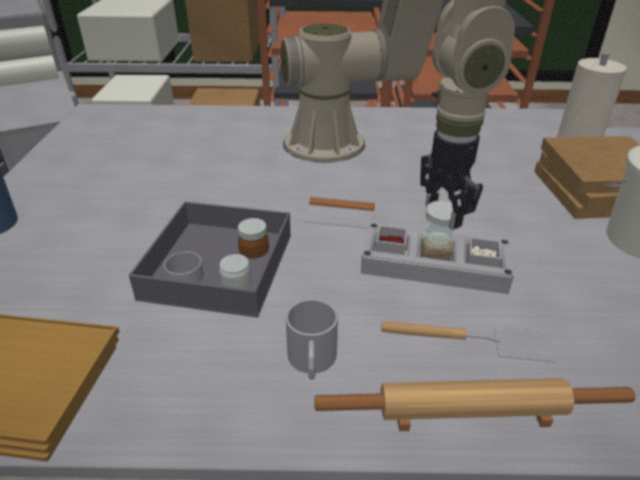

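The lid is now centred over the jar to within about 1 mm, level and still. The jar stands in the middle well (scene (438,245)), and the bystanders look unmoved in both pictures. Handing in.

```bash
python3 -c "
from workcell import env
print(env.hand_in())"
```

```text
the job is handed in; nothing more can be done
None
```

I moved the jar from the crate into the middle well, unscrewed its lid, and handed the job in at about 16 s with the lid still gripped over the open jar.

- **Placing:** the jar stood on the well floor with light contact, about 6 N.
- **Unscrewing:** I turned the gripper 64.6° anticlockwise. I estimate the jar itself turned 9–11° before the wall stopped it, so the lid turned about 53–56° relative to the jar. This is an estimate, since nothing marks the lid. The turning torque then fell from about 0.2 to about 0.03 N m. The lid came up with only about 1 N on the wrist, against about 4.8 N when carrying the jar.
- **Last checks:**
  - Depth fits put the lid axis within about 1 mm of the jar's neck after I corrected a 2.7 mm offset.
  - From the measured lift, the lid's lower edge is about 20 mm above the rim.
  - The tool is level and still, and the bystanders look unmoved in the pictures.
- **Disagreements:**
  - The two fixed cameras differ by up to about 3 mm on absolute position, but agree on lid relative to jar.
  - The depth fit taken before that small correction showed the lid top tilted about 1°, though the tool axis is vertical to about 0.1°. I took the difference to be depth or calibration error.
  - The jar measured about 3° off its expected angle in the grip during the carry, and I corrected for that before lowering it.

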